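Unstack the model village and set each building on its plot

ROBOT

A 6-joint arm with a two-finger parallel gripper is mounted at the origin on the work surface. World frame = base frame: x ahead of the robot, y to its left, z up, the work surface at z = 0. Lengths are in mm, angles in rad, forces in N, time in s.
With the tool pointing down it reaches from about 375 to 975 mm from the base axis. Payload 3.8 kg.
Tool frame: the origin (TCP) lies midway between the tips of the shut fingers; the grasp point (between the pads) lies 19 mm behind it; x points along the fingers, z is the direction in which the jaws open and shut, and the axes are right-handed (so a half turn about x gives the same grasp; the last joint's range is limited). The gripper opens to 85 mm and grips with 20 to 120 N. Pads are 22 mm wide; open, the fingers measure 114 mm over their backs; the gripper's body (76 mm by 85 mm) begins 54 mm behind the grasp point. The pads swing forward as they close: fully open they stand 13 mm farther back than shut.
Start: joints at [-1.193, 0.264, 1.604, -0, 1.274, -0.037], TCP at [272.024, -617.755, 231.28] pointing down, gripper open.
Joint ranges: [-2.63, 2.63], [-0.94, 2.18], [0.31, 2.57], [-1.31, 4.45], [0, 2.66], [-2.55, 2.55]. Speed limits (rad/s): [2.57, 2.57, 3.14, 3.14, 3.14, 3.14].

INTERFACE

Orientations are given as a unit quaternion [w, x, y, z].
In Python, from station import bot gives the robot as it stands. The module is installed in compiled form; this text tells all that it offers.
- The arm moves only by the tool play_rows, never from a script. Its argument "plan" is a list of rows, each a list of 6 numbers: the shift along the tool's x, y, z as a fraction of full scale, then the turn, a rotation vector about the tool's x, y, z as a fraction of full scale. In form: [[dx, dy, dz, ax, ay, az], ...]. A call has exactly 8 rows; each row is the pose to reach, as a shift and turn from the pose commanded when the call began, along the tool's axes at that moment, turning the shorter way round; what a row does not reach only later rows make up. Full scale, the value 1, is 0.25 m for a shift and 180 degrees for a turn. A row lasts 1/12 s, in which the tool goes at most 41.7 mm and 7.16 degrees, less where a joint would pass 70% of its speed; a pose out of reach is approached as far as the arm can. A call with a number of a shift or a turn outside -1 to 1 is refused whole. A call with a gripper value outside its range is refused whole. "hand" is the opening, from -1 (shut) to 1 (fully open), set as the call begins (left out, the last holds). The fingers move at their own pace and stop on an object; "squeeze" is the grip in N (left out, the last holds). Time passes only in rows, so rows that repeat a pose let the fingers close, or fill a call up. It gives the time, the measured TCP pose, the force and the opening at its end, in the units of the state.
- bot.state(): the state, without advancing time (a new reading comes with each control period).
- bot.snapshot(name): name is "scene" or "top" or "wrist"; returns a dict with "frame" (384x512x3 uint8, blue, green, red), "fx", "fy", "cx", "cy" (pixels), "xyz" and "attitude" of the camera in the world; the wrist camera has in their place "T_tool_cam" (4x4, takes a point from camera to tool coordinates, whose origin is the TCP and whose axes are the tool frame's). Camera axes: x right, y down, z forward; pixel columns grow to the right and rows downward; lengths in mm; the calibration is good to about 2 mm. A picture is of the moment at which its call begins: read the wrist's pose just before it. There is no depth.
- bot.job_done(): hands the job in, once; it reports no verdict.
The state is a dict: "time": time; "joints": joint angles; "joint_velocities": joint speeds; "effort": joint torques, N m; "tool_pos": TCP position; "ee_rot": TCP orientation; "force": force on the tool from outside, world axes, zero at the start; "torque": the same for the moment, N m; "grip_width": finger opening in mm.
Only numpy, scipy, OpenCV 4.12 (cv2) and the standard library are available. Lean on these libraries where they do the work, as an engineer would, in place of code of your own. Each camera call takes 0.05 s, during which the arm holds its last target.

TASK

The class's five model buildings (barn, hall, water tank, shed and lookout) were stacked away in two piles on the model's base board. Take the piles apart and stand each building upright on its own plot, the card base of the same shape and slightly larger size, centred on it and square with its edges. Set them down gently: do not drop or topple any.

Things in the scene. Friction and masses are not known exactly. Their poses are not given: they have to be found in the camera images.
- barn: model barn: solid oblong block with a flat roof, kraft cardboard, dark windows along the long walls; 110 (its x, long) x 56 (its y) x 40 mm high, about 0.11 kg. Origin: centre of the underside, z up. Stands on the table at the start, at the bottom of a stack
- hall: model hall: solid square block with a flat cardboard roof, pale card walls, dark windows; 68 x 68 x 40 mm high, about 0.09 kg. Origin: centre of the underside, x and y along its sides, z up. Stands on the table at the start, at the bottom of the other stack
- tank: model water tank: round upright drum of bare ribbed tin, solid, flat top; 48 mm diameter, 36 mm high, about 0.06 kg. Origin: centre of the underside, z up. At the start it stands on the roof of the barn or of the hall
- shed: model shed: small solid oblong block of light wood sticks, flat roof; 60 (its x, long) x 34 (its y) x 36 mm high, about 0.05 kg. Origin: centre of the underside, z up. At the start it stands on the roof of the hall or of the barn, whichever does not carry the tank
- lookout: model lookout tower: smallest block, square and taller than wide, solid wood, dark window slits; 28 x 28 x 50 mm high, about 0.04 kg. Origin: centre of the underside, x and y along its sides, z up. At the start it stands on top of the tank, so that stack is three high
- barn_plot: the barn's plot: the large oblong card base, 126 (its x, long) x 72 (its y) mm, 3 mm thick, pale edge with a tan middle, fixed flat on the table. Origin: centre of its underside on the table (z = 0), so a building on it has its underside at z = 3 mm. Every plot is 8 mm larger all round than the footprint of its building
- hall_plot: the hall's plot: the large square card base, 84 x 84 mm, 3 mm thick, pale edge with a tan middle, fixed flat on the table. Origin: centre of its underside on the table (z = 0), so a building on it has its underside at z = 3 mm. Every plot is 8 mm larger all round than the footprint of its building
- tank_plot: the tank's plot: the round card base, 64 mm diameter, 3 mm thick, pale edge with a tan middle, fixed flat on the table. Origin: centre of its underside on the table (z = 0), so a building on it has its underside at z = 3 mm. Every plot is 8 mm larger all round than the footprint of its building
- shed_plot: the shed's plot: the small oblong card base, 76 (its x, long) x 50 (its y) mm, 3 mm thick, pale edge with a tan middle, fixed flat on the table. Origin: centre of its underside on the table (z = 0), so a building on it has its underside at z = 3 mm. Every plot is 8 mm larger all round than the footprint of its building
- lookout_plot: the lookout's plot: the small square card base, 44 x 44 mm, 3 mm thick, pale edge with a tan middle, fixed flat on the table. Origin: centre of its underside on the table (z = 0), so a building on it has its underside at z = 3 mm. Every plot is 8 mm larger all round than the footprint of its building

How it is judged (in metres and radians):
At the end, for the whole second after the job is handed in: Each building stands upright (0.1 rad), released and at rest, on the card of its own plot, centre within 12 mm of the plot's centre; barn, hall, shed and lookout square with the plot's edges within 0.3 rad (half turns, and quarter turns of the square ones, do not matter) (horizontal distance between barn and barn_plot below 0.012 m and z of barn in the frame of barn_plot between 0 and 0.006 m and angle between each of barn, hall, tank, shed, lookout's own z axis and vertical below 0.1 rad and linear speed of each of barn, hall, tank, shed, lookout below 0.02 m/s and angular speed of each of barn, hall, tank, shed, lookout below 0.2 rad/s and angle between the x axis of barn and the x axis of barn_plot, either way round below 0.3 rad and horizontal distance between hall and hall_plot below 0.012 m and z of hall in the frame of hall_plot between 0 and 0.006 m and (angle between the x axis of hall and the x axis of hall_plot, either way round below 0.3 rad or angle between the x axis of hall and the y axis of hall_plot, either way round below 0.3 rad) and horizontal distance between tank and tank_plot below 0.012 m and z of tank in the frame of tank_plot between 0 and 0.006 m and horizontal distance between shed and shed_plot below 0.012 m and z of shed in the frame of shed_plot between 0 and 0.006 m and angle between the x axis of shed and the x axis of shed_plot, either way round below 0.3 rad and horizontal distance between lookout and lookout_plot below 0.012 m and z of lookout in the frame of lookout_plot between 0 and 0.006 m and (angle between the x axis of lookout and the x axis of lookout_plot, either way round below 0.3 rad or angle between the x axis of lookout and the y axis of lookout_plot, either way round below 0.3 rad)); the robot touches nothing.
It fails at once if a building was toppled (leaning more than 0.7 rad) (angle between any of barn, hall, tank, shed, lookout's own z axis and vertical above 0.7 rad).
It fails at once if a building was dropped or thrown (faster than 0.7 m/s with no finger on it) ((linear speed of barn above 0.7 m/s and contact force between the fingers and barn below 0.05 N) or (linear speed of hall above 0.7 m/s and contact force between the fingers and hall below 0.05 N) or (linear speed of tank above 0.7 m/s and contact force between the fingers and tank below 0.05 N) or (linear speed of shed above 0.7 m/s and contact force between the fingers and shed below 0.05 N) or (linear speed of lookout above 0.7 m/s and contact force between the fingers and lookout below 0.05 N)).
It also fails if it takes over 122 s, if anything falls off the work surface, if the arm or the gripper's body presses on something with over 40 N, if the wrist force passes 120 N, or if a joint passes its speed limit or range.

## Working session

There is one attempt and no reset: what is moved stays moved. The work goes in short steps, Python scripts to look and compute and a tool call to move; the robot and the scene stay as the last step left them, time stands still between calls to the robot, and variables do not carry over. Pictures are saved under pics/ and viewed, and the job is handed in when it is done.

Besides the shell and the picture viewer there is one more tool, called after "Emit:" by a JSON object that holds its "op" and its "data". play_rows: Moves the arm, as the interface text tells. Shift numbers are shares of 0.25 m and turn numbers shares of 180 degrees, none past 1 either way. Its arguments: {"type":"object","properties":{"plan":{"type":"array"},"hand":{"type":"number"},"squeeze":{"type":"number"}},"required":["plan"]}

```bash
mkdir -p pics
python3 - <<'E'
from station import bot
import cv2,numpy as np
s=bot.state();print({k:np.round(v,3) for k,v in s.items()})
for n in("scene","top"):
    d=bot.snapshot(n);cv2.imwrite(f"pics/{n}0.png",d["frame"])
    print(n,{k:np.round(v,4).tolist() for k,v in d.items() if k!="frame"})
    np.save(n+"0.npy",d,allow_pickle=True)
d=bot.snapshot("wrist");cv2.imwrite("pics/wrist0.png",d["frame"]);print({k:np.round(v,4).tolist() for k,v in d.items() if k!="frame"})
E
```

```text
{'time': np.float64(0.0), 'joints': array([-1.193,  0.265,  1.605,  0.   ,  1.274, -0.037]), 'joint_velocities': array([-0.   ,  0.001, -0.   ,  0.001, -0.001, -0.001]), 'effort': array([ 2.0000e-03, -5.1511e+01, -3.6731e+01, -0.0000e+00,  1.3000e-02,
        0.0000e+00]), 'tool_pos': array([ 271.791, -617.056,  229.925]), 'ee_rot': array([ 0.592,  0.387,  0.593, -0.386]), 'force': array([-0.558,  1.056,  0.264]), 'torque': array([-0.034,  0.001, -0.019]), 'grip_width': np.float64(85.001)}
scene {'fx': 484.3499, 'fy': 484.3499, 'cx': 250.4362, 'cy': 183.9718, 'xyz': [1222.5712, -493.5562, 1042.9973], 'attitude': [-0.304, 0.8465, 0.4096, -0.1521]}
top {'fx': 431.7463, 'fy': 431.7463, 'cx': 262.2755, 'cy': 199.0118, 'xyz': [409.7984, -15.3257, 1486.8126], 'attitude': [0.0467, -0.7024, 0.7091, -0.0413]}
{'fx': 265.9515, 'fy': 265.9515, 'cx': 254.7672, 'cy': 191.8743, 'T_tool_cam': [[-0.0006, -0.2961, 0.9551, -142.2495], [0.0, -0.9551, -0.2961, 76.1371], [1.0, -0.0002, 0.0006, -0.9668], [0.0, 0.0, 0.0, 1.0]]}
```

View pics/scene0.png

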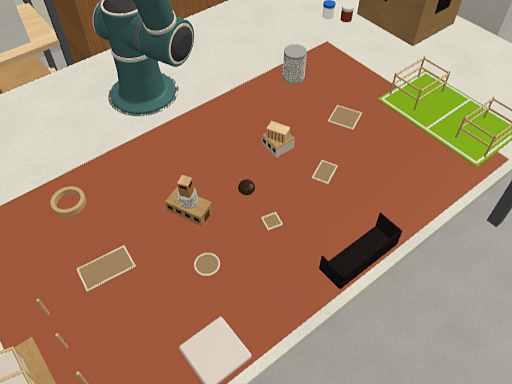

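View pics/top0.png

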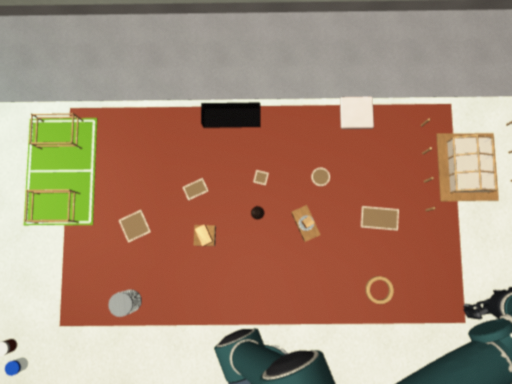

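View pics/wrist0.png

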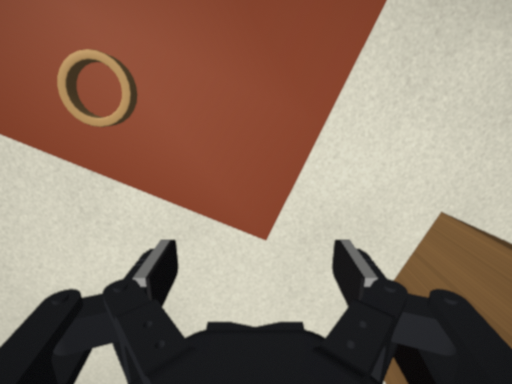

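The scene image shows barn+tank+lookout at about (188,200) and hall+shed at about (278,138). In the top view they are at (306,222) and (204,235). The plots are at top (380,217), (135,226), (320,177), (195,188) and (261,177). Next I measure the plots.

```bash
cat > h.py <<'E'
import numpy as np,cv2
from scipy.spatial.transform import Rotation as R
def rot(q): return R.from_quat([q[1],q[2],q[3],q[0]]).as_matrix()
def cast(d,px,z):
    px=np.asarray(px,float).reshape(-1,2)
    r=np.c_[(px[:,0]-d['cx'])/d['fx'],(px[:,1]-d['cy'])/d['fy'],np.ones(len(px))]@d['R'].T
    o=np.array(d['xyz'],float); t=(z-o[2])/r[:,2]
    return o[:2]+t[:,None]*r[:,:2]
def load(n):
    d=np.load(n+"0.npy",allow_pickle=True).item(); d['R']=rot(d['attitude']); return d
def proj(d,p):
    c=(np.asarray(p,float)-np.array(d['xyz']))@d['R']
    return np.array([d['fx']*c[0]/c[2]+d['cx'],d['fy']*c[1]/c[2]+d['cy']])
def blobs(d):
    f=d['frame'].astype(int); b,g,r=f[...,0],f[...,1],f[...,2]
    red=(r-g>55)&(r-b>65)
    return red
E
python3 - <<'E'
from h import *
for n in("top","scene"):
    d=load(n); f=d['frame']
    hsv=cv2.cvtColor(f,cv2.COLOR_BGR2HSV)
    red=blobs(d)
    m=((~red)*255).astype(np.uint8)
    cs,_=cv2.findContours(m,cv2.RETR_LIST,cv2.CHAIN_APPROX_NONE)
    for c in cs:
        a=cv2.contourArea(c)
        if not 80<a<6000: continue
        p=cast(d,c,3).astype(np.float32)
        (x,y),(w,h),an=cv2.minAreaRect(p)
        mo=cv2.moments(p.reshape(-1,1,2)); print(n,c[:,0].mean(0).round(0),"rect c",round(x,1),round(y,1),"sz",round(w),round(h),"ang",round(an,1),"centroid",round(mo['m10']/mo['m00'],1),round(mo['m01']/mo['m00'],1))
t=load("top")['frame']
cv2.imwrite("pics/topz.png",np.hstack([cv2.resize(t[195:265,175:245],None,fx=5.6,fy=5.6,interpolation=cv2.INTER_CUBIC),cv2.resize(t[190:260,270:340],None,fx=5.6,fy=5.6,interpolation=cv2.INTER_CUBIC)]))
t=load("scene")['frame']
cv2.imwrite("pics/scenez.png",np.hstack([cv2.resize(t[110:170,245:315],None,fx=5.6,fy=5.6,interpolation=cv2.INTER_CUBIC),cv2.resize(t[170:230,155:225],None,fx=5.6,fy=5.6,interpolation=cv2.INTER_CUBIC)]))
E
```

```text
top [124. 302.] rect c 248.6 462.8 sz 82 116 ang 17.8 centroid 248.7 463.3
top [379. 289.] rect c 284.5 -395.2 sz 67 70 ang 43.2 centroid 284.7 -394.8
top [379. 290.] rect c 284.4 -396.9 sz 91 90 ang 87.8 centroid 284.3 -395.6
top [205. 235.] rect c 473.1 194.5 sz 73 68 ang 89.5 centroid 471.9 193.6
top [134. 226.] rect c 507.5 437.3 sz 88 88 ang 24.6 centroid 507.6 437.3
top [379. 218.] rect c 526.6 -406.8 sz 130 76 ang 84.2 centroid 526.5 -406.6
top [305. 223.] rect c 511.3 -151.5 sz 110 61 ang 23.8 centroid 510.9 -151.0
top [257. 212.] rect c 548.8 12.1 sz 44 44 ang 44.7 centroid 549.7 13.1
top [195. 189.] rect c 633.7 228.9 sz 54 80 ang 24.7 centroid 634.0 228.9
top [261. 177.] rect c 672.8 0.7 sz 47 47 ang 75.6 centroid 672.6 0.6
top [320. 176.] rect c 674.3 -206.6 sz 63 64 ang 88.7 centroid 673.3 -207.2
scene [ 23. 364.] rect c 627.2 -648.2 sz 131 109 ang 59.7 centroid 628.2 -655.9
scene [214. 352.] rect c 859.7 -318.3 sz 121 119 ang 0.0 centroid 858.8 -317.4
scene [207. 264.] rect c 669.3 -207.4 sz 62 65 ang 54.2 centroid 670.2 -207.4
scene [105. 268.] rect c 523.7 -406.8 sz 128 76 ang 84.3 centroid 523.9 -406.8
scene [361. 251.] rect c 875.7 122.0 sz 93 244 ang 0.1 centroid 883.3 119.8
scene [271. 221.] rect c 669.5 0.2 sz 47 48 ang 76.0 centroid 669.5 0.3
scene [ 68. 201.] rect c 274.4 -391.4 sz 53 63 ang 23.3 centroid 274.8 -391.6
scene [ 68. 201.] rect c 274.1 -391.9 sz 91 109 ang 83.2 centroid 274.0 -391.7
scene [246. 187.] rect c 536.4 19.0 sz 45 54 ang 51.6 centroid 537.8 18.4
scene [189. 201.] rect c 477.2 -123.2 sz 145 129 ang 23.2 centroid 479.7 -135.9
scene [324. 171.] rect c 631.5 228.2 sz 52 81 ang 23.9 centroid 631.5 228.2
scene [278. 138.] rect c 438.5 213.3 sz 112 133 ang 89.1 centroid 446.4 210.5
scene [345. 117.] rect c 505.2 436.6 sz 86 91 ang 24.9 centroid 505.1 436.4
```

View pics/topz.png

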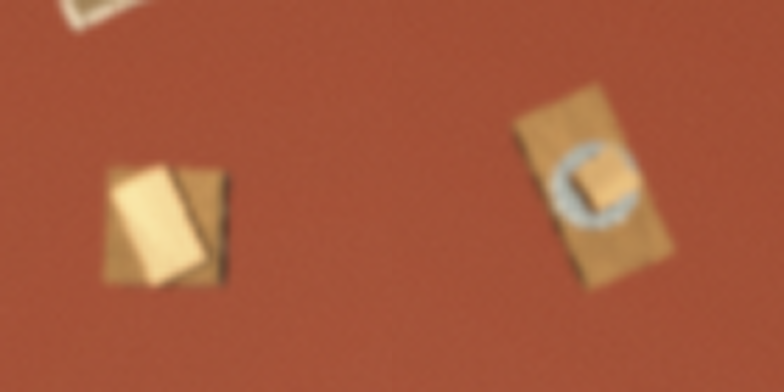

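View pics/scenez.png

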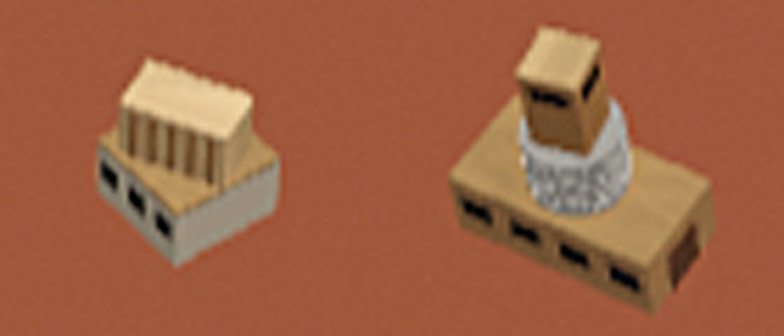

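Run:
```python
from h import *
T,S=load("top"),load("scene")
def mp(p,o,k): 
    p=np.array(p,float); p[:,0]-=392*k; return (p+.5)/5.6-.5+np.array(o)
def show(n,d,p,z):
    w=cast(d,p,z); (x,y),(a,b),an=cv2.minAreaRect(w.astype(np.float32))
    print(n,"mean",w.mean(0).round(1),"edges",np.linalg.norm(w-np.roll(w,-1,0),axis=1).round(),"sz",round(a),round(b),"ang",round(an,1), "rectc",round(x,1),round(y,1))
tb,ta=(175,195),(270,190); sb,sa=(245,110),(155,170)
show("shed T",T,mp([(110,190),(165,165),(207,260),(155,287)],tb,0),76)
show("shed S",S,mp([(150,60),(252,98),(228,137),(122,100)],sb,0),76)
show("hall T",T,mp([(108,167),(222,170),(217,285),(103,285)],tb,0),40)
show("hall S",S,mp([(100,142),(180,212),(279,157)],sb,0),40)
show("look T",T,mp([(572,180),(615,147),(642,180),(597,212)],ta,1),126)
show("look S",S,mp([(543,28),(603,43),(577,88),(517,72)],sa,1),126)
show("barn T",T,mp([(515,122),(600,85),(673,250),(590,292)],ta,1),40)
show("barn S3",S,mp([(450,180),(655,248),(712,182)],sa,1),40)
c=mp([(595,185)],ta,1); print("tank",cast(T,c,76))
# tank bottom ellipse in scene: left/right extremes approx
for l in [((520,150),(632,160))]:
    pass
```

```text
shed T mean [470.4 189.1] edges [35. 61. 34. 63.] sz 63 35 ang 25.3 rectc 470.5 188.8
shed S mean [468.  190.6] edges [59. 31. 60. 33.] sz 60 33 ang 24.5 rectc 467.9 191.2
hall T mean [471.3 192.3] edges [68. 69. 68. 70.] sz 68 70 ang 88.2 rectc 470.9 192.2
hall S mean [480.3 180.8] edges [65. 66. 94.] sz 94 46 ang 44.5 rectc 485.8 175.5
look T mean [ 506.6 -148.9] edges [31. 24. 31. 23.] sz 24 31 ang 36.8 rectc 506.4 -149.1
look S mean [ 505.8 -147.9] edges [29. 28. 29. 27.] sz 29 28 ang 32.9 rectc 505.8 -147.8
barn T mean [ 508.5 -150. ] edges [ 56. 108.  56. 111.] sz 111 56 ang 22.8 rectc 507.8 -150.3
barn S3 mean [ 526.  -147.7] edges [106.  45. 123.] sz 123 38 ang 50.9 rectc 523.1 -161.5
tank [[ 507.13097891 -147.00417995]]
```

```bash
cat > go.py <<'E'
import sys
from h import *
from station import bot
# usage: go.py x y z phi_deg
x,y,z,phi=map(float,sys.argv[1:5])
s=bot.state(); p=np.array(s['tool_pos']); Rm=rot(s['ee_rot'])
cur=np.degrees(np.arctan2(Rm[1,2],Rm[0,2]))
phi=phi+180*round((cur-phi)/180) if len(sys.argv)<6 else phi
a=np.radians(phi); X=np.array([0,0,-1.]);Z=np.array([np.cos(a),np.sin(a),0]);Y=np.cross(Z,X)
Rt=np.c_[X,Y,Z]
d=Rm.T@(np.array([x,y,z])-p)/250; w=(R.from_matrix(Rm.T@Rt)).as_rotvec()/np.pi
print("t",round(s['time'],2),"pos",p.round(1),"phi",cur.round(1),"->",round(phi,1),"q",np.round(s['joints'],2),"F",np.round(s['force'],1),"w",round(float(s['grip_width']),1),"tilt",np.degrees(np.arccos(-Rm[2,0])).round(2))
print("row",np.r_[d,w].round(4).tolist(),"rows needed",max(np.linalg.norm(d)*250/41.7,np.linalg.norm(w)*180/7.16).round(1))
E
python3 go.py 506 -148 230 33; python3 go.py 506 -148 230 123
```

```text
t 0.15 pos [ 271.8 -617.2  230.2] phi -66.2 -> -147.0 q [-1.19  0.26  1.61 -0.    1.27 -0.04] F [-1.  -0.5  0.1] w 85.2 tilt 0.1
row [0.0033, 1.6138, -1.3401, 0.4487, -0.0005, 0.0004] rows needed 12.6
t 0.15 pos [ 271.8 -617.2  230.2] phi -66.2 -> -57.0 q [-1.19  0.26  1.61 -0.    1.27 -0.04] F [-1.  -0.5  0.1] w 85.2 tilt 0.1
row [0.0033, 1.6138, -1.3401, -0.0513, -0.0006, -0.0001] rows needed 12.6
```

Emit:
{"op": "play_rows", "data": {"plan": [[0, 0.05, -0.04, 0, 0, 0], [0, 0.16, -0.13, -0.01, 0, 0], [0, 0.29, -0.24, -0.02, 0, 0], [0, 0.42, -0.35, -0.03, 0, 0], [0, 0.55, -0.46, -0.04, 0, 0], [0, 0.68, -0.56, -0.05, 0, 0], [0, 0.78, -0.65, -0.051, 0, 0], [0, 0.82, -0.68, -0.051, 0, 0]], "hand": 1, "squeeze": 30}}

```text
time: 0.82
tool_pos: [392.4, -374.3, 231.0]
ee_rot: [0.621, 0.338, 0.622, -0.336]
force: [0.4, -0.0, -0.5]
grip_width: 85.7
```

```bash
python3 go.py 506 -148 230 123
```

```text
t 0.82 pos [ 392.4 -374.3  231. ] phi -56.9 -> -57.0 q [-0.81  0.01  1.89  0.    1.24  0.18] F [ 0.4 -0.  -0.5] w 85.7 tilt 0.16
row [0.0067, 0.8754, -0.5096, 0.0007, -0.0007, -0.0006] rows needed 6.1
```

Emit:
{"op": "play_rows", "data": {"plan": [[0, 0.06, -0.03, 0, 0, 0], [0, 0.18, -0.1, 0, 0, 0], [0, 0.33, -0.19, 0, 0, 0], [0, 0.48, -0.28, 0, 0, 0], [0, 0.62, -0.36, 0, 0, 0], [0, 0.76, -0.44, 0, 0, 0], [0, 0.85, -0.495, 0, 0, 0], [0.007, 0.875, -0.51, 0, 0, 0]], "hand": 0.3}}

```text
time: 1.48
tool_pos: [506.8, -149.6, 229.8]
ee_rot: [0.622, 0.337, 0.622, -0.336]
force: [-0.5, -0.9, -0.5]
grip_width: 55.3
```

```bash
python3 go.py 506 -148 230 123; python3 go.py 506 -148 87 123;python3 - <<'E'
from station import bot
import cv2
cv2.imwrite("pics/w1.png",bot.snapshot("wrist")["frame"])
E
```

```text
t 1.48 pos [ 506.8 -149.6  229.8] phi -56.8 -> -57.0 q [-0.34 -0.01  1.92  0.    1.24  0.66] F [-0.5 -0.9 -0.5] w 55.3 tilt 0.11
row [-0.0007, 0.0009, -0.0071, 0.0009, -0.0001, -0.0006] rows needed 0.0
t 1.48 pos [ 506.8 -149.6  229.8] phi -56.8 -> -57.0 q [-0.34 -0.01  1.92  0.    1.24  0.66] F [-0.5 -0.9 -0.5] w 55.3 tilt 0.11
row [0.5713, -0.0002, -0.0069, 0.0009, -0.0001, -0.0006] rows needed 3.4
```

View pics/w1.png

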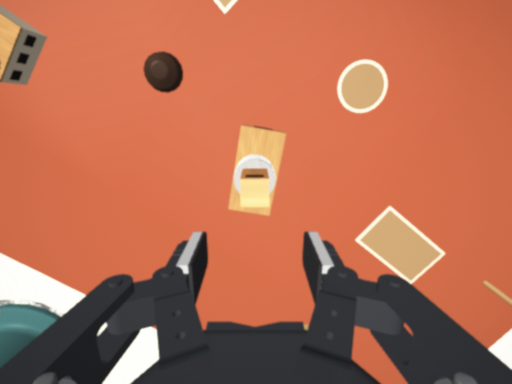

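The wrist view shows the lookout top at (255,192), square with the jaws and midway between the fingers, with the tank and barn below it. I check its position by casting that pixel.

```bash
cat > wr.py <<'E'
from h import *
def wcam(bot):
    s=bot.state(); d=bot.snapshot("wrist"); T=np.array(d["T_tool_cam"]); Rm=rot(s['ee_rot'])
    d['R']=Rm@T[:3,:3]; d['xyz']=np.array(s['tool_pos'])+Rm@T[:3,3]; return d
E
python3 - <<'E'
from wr import *
from station import bot
d=wcam(bot); print(cast(d,[(240,179),(269,179),(269,207),(241,207)],126).mean(0)); print(cast(d,[(255,177)],76)); print(cast(d,[(242,125),(286,133),(269,215),(229,209)],40).round(1))
print(cast(d,[(362,86),(400,246)],3))
E
```

```text
[ 504.87808554 -150.17959459]
[[ 508.1268991  -148.37500379]]
[[ 546.2 -104.7]
 [ 567.6 -154.7]
 [ 467.  -197.7]
 [ 445.  -148.3]]
[[ 669.71561643 -207.81965969]
 [ 523.78162802 -406.30796851]]
```

Emit:
{"op": "play_rows", "data": {"plan": [[0.03, 0, -0.002, 0, 0, 0], [0.1, 0, -0.004, 0, 0, 0], [0.2, 0, -0.006, 0, 0, 0], [0.3, 0, -0.007, 0, 0, 0], [0.4, 0, -0.007, 0, 0, 0], [0.48, 0, -0.007, 0, 0, 0], [0.54, 0, -0.007, 0, 0, 0], [0.57, 0, -0.007, 0, 0, 0]]}}

```text
time: 2.25
tool_pos: [501.4, -153.2, 83.8]
ee_rot: [0.619, 0.338, 0.623, -0.339]
force: [-0.3, -0.8, 0.1]
grip_width: 55.6
```

```bash
python3 - <<'E'
from wr import *
from station import bot
for i in range(3): d=wcam(bot);print(bot.state()['tool_pos'].round(1) if hasattr(bot.state()['tool_pos'],'round') else bot.state()['tool_pos'])
cv2.imwrite("pics/w2.png",d["frame"])
E
python3 go.py 506 -149 86 123
```

```text
[ 501.3 -152.9   83.4]
[ 502.2 -152.9   85. ]
[ 503.5 -153.1   86.4]
t 2.4 pos [ 503.5 -153.1   86.4] phi -57.2 -> -57.0 q [-0.34  0.12  2.06 -0.    0.96  0.66] F [ 0.7 -0.4 -0.1] w 55.5 tilt 0.09
row [0.0018, 0.0173, -0.0083, -0.0009, -0.0003, 0.0004] rows needed 0.1
```

View pics/w2.png

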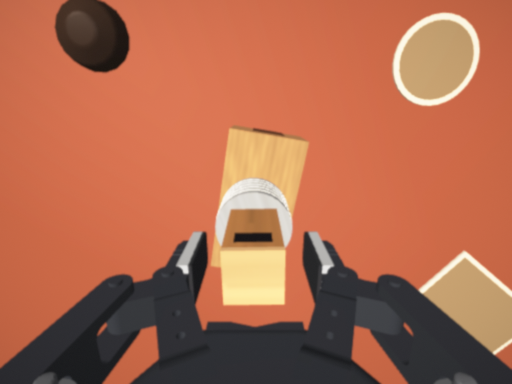

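Jaws straddle the lookout. It is centred laterally at column 253, and I need a small y trim before closing.

Emit:
{"op": "play_rows", "data": {"plan": [[0, 0.005, -0.004, 0, 0, 0], [0, 0.01, -0.006, 0, 0, 0], [0, 0.015, -0.006, 0, 0, 0], [0, 0.015, -0.006, 0, 0, 0], [0, 0.015, -0.006, 0, 0, 0], [0, 0.015, -0.006, 0, 0, 0], [0, 0.015, -0.006, 0, 0, 0], [0, 0.015, -0.006, 0, 0, 0]]}}

```text
time: 3.07
tool_pos: [506.7, -148.8, 87.1]
ee_rot: [0.621, 0.338, 0.621, -0.338]
force: [-0.1, 0.4, 0.1]
grip_width: 55.4
```

Emit:
{"op": "play_rows", "data": {"plan": [[0, 0, 0, 0, 0, 0], [0, 0, 0, 0, 0, 0], [0, 0, 0, 0, 0, 0], [0, 0, 0, 0, 0, 0], [0, 0, 0, 0, 0, 0], [0, 0, 0, 0, 0, 0], [0, 0, 0, 0, 0, 0], [0, 0, 0, 0, 0, 0]], "hand": -1}}

```text
time: 3.73
tool_pos: [506.8, -148.8, 87.1]
ee_rot: [0.621, 0.338, 0.621, -0.338]
force: [0.1, -0.2, 0.3]
grip_width: 27.1
```

```bash
python3 go.py 506 -149 180 123
```

```text
t 3.73 pos [ 506.8 -148.8   87.1] phi -57.1 -> -57.0 q [-0.33  0.13  2.05 -0.    0.96  0.66] F [ 0.1 -0.2  0.3] w 27.1 tilt 0.0
row [-0.3718, -0.0029, -0.0011, -0.0003, 0.0, -0.0] rows needed 2.2
```

Gripped at 27 mm. Lift.

Emit:
{"op": "play_rows", "data": {"plan": [[-0.01, 0, 0, 0, 0, 0], [-0.04, 0, 0, 0, 0, 0], [-0.1, 0, 0, 0, 0, 0], [-0.18, 0, 0, 0, 0, 0], [-0.26, 0, 0, 0, 0, 0], [-0.32, 0, 0, 0, 0, 0], [-0.36, 0, 0, 0, 0, 0], [-0.37, 0, 0, 0, 0, 0]]}}

```text
time: 4.4
tool_pos: [508.2, -149.3, 182.4]
ee_rot: [0.623, 0.338, 0.62, -0.337]
force: [0.1, -0.2, 0.4]
grip_width: 27.5
```

```bash
python3 go.py 671 0.5 150 -14.2 k
```

```text
t 4.4 pos [ 508.2 -149.3  182.4] phi -57.1 -> -14.2 q [-0.33  0.02  1.97  0.    1.14  0.66] F [ 0.1 -0.2  0.4] w 27.5 tilt 0.25
row [0.1315, 0.872, -0.1492, -0.2381, 0.0014, -0.0004] rows needed 6.0
```

Emit:
{"op": "play_rows", "data": {"plan": [[0, 0.05, -0.008, -0.02, 0, 0], [0, 0.16, -0.027, -0.05, 0, 0], [0.01, 0.31, -0.053, -0.085, 0, 0], [0.03, 0.47, -0.08, -0.12, 0, 0], [0.05, 0.62, -0.106, -0.155, 0, 0], [0.08, 0.75, -0.128, -0.19, 0, 0], [0.11, 0.84, -0.144, -0.22, 0, 0], [0.13, 0.872, -0.149, -0.238, 0, 0]]}}

```text
time: 5.07
tool_pos: [670.8, 4.0, 144.9]
ee_rot: [0.701, 0.085, 0.702, -0.085]
force: [0.8, -0.4, -1.2]
grip_width: 27.9
```

Emit:
{"op": "play_rows", "data": {"plan": [[0, 0, 0, 0, 0, 0], [0.04, 0, 0, 0, 0, 0], [0.12, 0, 0, 0, 0, 0], [0.22, 0, 0, 0, 0, 0], [0.32, 0, 0, 0, 0, 0], [0.38, 0, 0, 0, 0, 0], [0.4, 0, 0, 0, 0, 0], [0.4, 0, 0, 0, 0, 0]]}}

```text
time: 5.73
tool_pos: [667.3, 0.3, 44.9]
ee_rot: [0.7, 0.088, 0.703, -0.088]
force: [0.5, 0.6, -0.1]
grip_width: 27.6
```

```bash
python3 - <<'E'
from wr import *
from station import bot
for i in range(3): d=wcam(bot)
cv2.imwrite("pics/w3.png",d["frame"])
E
python3 go.py 671 0.5 15 -14.2
```

```text
t 5.88 pos [670.7   0.7  48.8] phi -14.3 -> -14.2 q [-0.04  0.41  1.77 -0.    0.96  0.21] F [-0.5  0.4  0.6] w 27.7 tilt 0.16
row [0.1352, -0.0004, 0.0009, -0.0003, 0.0009, -0.0002] rows needed 0.8
```

View pics/w3.png

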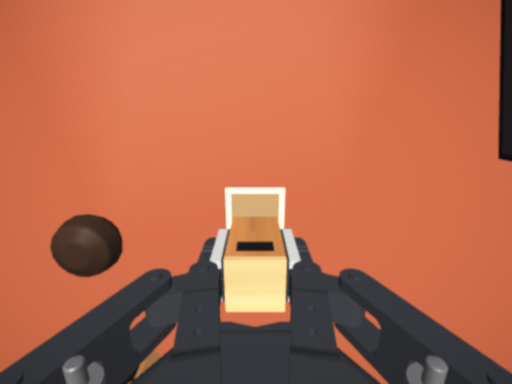

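The lookout hangs squarely over its plot at about (255,200). Lowering.

Emit:
{"op": "play_rows", "data": {"plan": [[0.02, 0, 0, 0, 0, 0], [0.05, 0, 0, 0, 0, 0], [0.08, 0, 0, 0, 0, 0], [0.105, 0, 0, 0, 0, 0], [0.12, 0, 0, 0, 0, 0], [0.128, 0, 0, 0, 0, 0], [0.13, 0, 0, 0, 0, 0], [0.13, 0, 0, 0, 0, 0]]}}

```text
time: 6.55
tool_pos: [669.4, 1.1, 14.3]
ee_rot: [0.702, 0.087, 0.702, -0.087]
force: [-0.2, 0.3, -0.2]
grip_width: 27.8
```

```bash
python3 - <<'E'
from wr import *
from station import bot
for i in range(2): d=wcam(bot)
cv2.imwrite("pics/w4.png",d["frame"])
E
python3 go.py 671 0.5 14.5 -14.2
```

```text
t 6.65 pos [669.6   1.   14.4] phi -14.2 -> -14.2 q [-0.04  0.45  1.78 -0.    0.91  0.21] F [-0.6 -0.5  0.1] w 27.9 tilt 0.01
row [-0.0002, -0.0006, 0.0061, -0.0001, 0.0001, -0.0] rows needed 0.0
```

View pics/w4.png

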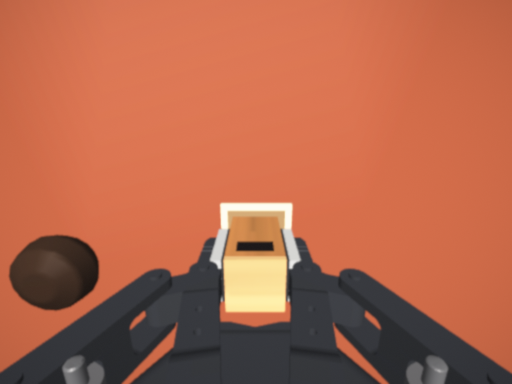

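Placed on the card, square and centred at (256,225). Release and rise.

Emit:
{"op": "play_rows", "data": {"plan": [[0, 0, 0, 0, 0, 0], [0, 0, 0, 0, 0, 0], [0, 0, 0, 0, 0, 0], [0, 0, 0, 0, 0, 0], [0, 0, 0, 0, 0, 0], [0, 0, 0, 0, 0, 0], [-0.03, 0, 0, 0, 0, 0], [-0.1, 0, 0, 0, 0, 0]], "hand": 0.3}}

```text
time: 7.32
tool_pos: [666.9, 1.1, 37.2]
ee_rot: [0.7, 0.087, 0.704, -0.088]
force: [-0.7, 0.2, -0.1]
grip_width: 55.7
```

Emit:
{"op": "play_rows", "data": {"plan": [[-0.1, 0, 0, 0, 0, 0], [-0.2, 0, 0, 0, 0, 0], [-0.3, 0, 0, 0, 0, 0], [-0.4, 0, 0, 0, 0, 0], [-0.5, 0, 0, 0, 0, 0], [-0.57, 0, 0, 0, 0, 0], [-0.58, 0, 0, 0, 0, 0], [-0.58, 0, 0, 0, 0, 0]], "hand": 0.9}}

```text
time: 7.98
tool_pos: [670.7, 1.0, 187.0]
ee_rot: [0.703, 0.088, 0.7, -0.087]
force: [0.3, -0.4, -0.8]
grip_width: 81.0
```

```bash
python3 - <<'E'
from wr import *
from station import bot
for i in range(2): d=wcam(bot)
cv2.imwrite("pics/w5.png",d["frame"])
E
python3 go.py 507 -149 180 -57
```

```text
t 8.08 pos [668.6   1.  183.4] phi -14.2 -> -57.0 q [-0.04  0.28  1.67 -0.    1.19  0.21] F [-0.  -0.3 -0.8] w 81.1 tilt 0.1
row [0.0145, -0.7404, -0.4792, 0.2377, -0.0005, 0.0003] rows needed 6.0
```

View pics/w5.png

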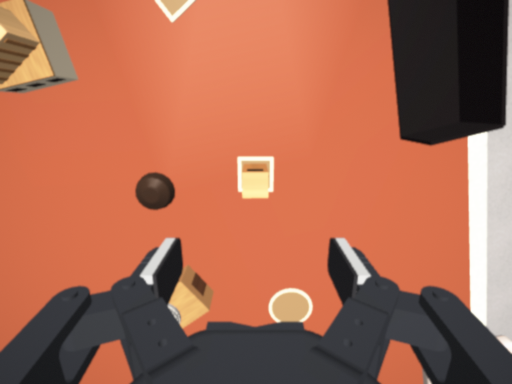

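Lookout stands on its plot at (256,175). On to the tank.

Emit:
{"op": "play_rows", "data": {"plan": [[0, -0.04, -0.03, 0.02, 0, 0], [0, -0.13, -0.085, 0.055, 0, 0], [0.003, -0.26, -0.17, 0.09, 0, 0], [0.006, -0.39, -0.255, 0.125, 0, 0], [0.01, -0.52, -0.34, 0.16, 0, 0], [0.013, -0.64, -0.415, 0.195, 0, 0], [0.015, -0.71, -0.46, 0.225, 0, 0], [0.015, -0.74, -0.48, 0.245, 0, 0]]}}

```text
time: 8.75
tool_pos: [503.5, -150.1, 177.9]
ee_rot: [0.614, 0.346, 0.618, -0.347]
force: [0.2, 0.3, -0.1]
grip_width: 81.1
```

```bash
python3 - <<'E'
from wr import *
from station import bot
for i in range(3): d=wcam(bot)
cv2.imwrite("pics/w6.png",d["frame"]); np.save("w6.npy",d,allow_pickle=True)
E
python3 go.py 507 -148 43 -67.2
```

```text
t 8.9 pos [ 506.2 -148.9  179. ] phi -58.3 -> -67.2 q [-0.33  0.03  1.97  0.    1.14  0.68] F [ 0.6 -0.1 -0.1] w 80.8 tilt 0.18
row [0.5438, 0.0055, -0.0001, 0.0494, -0.0008, 0.0006] rows needed 3.3
```

View pics/w6.png

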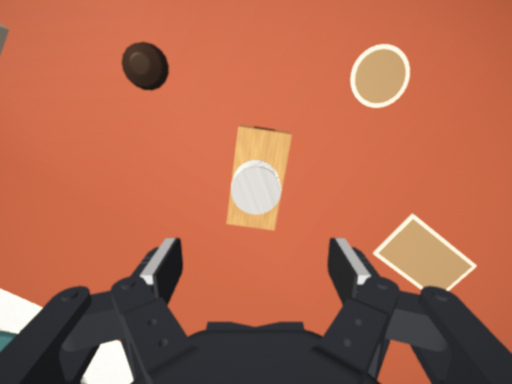

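The bare tank top is at (256,190), on the barn. I cast that while descending.

Run:
```python
from wr import *
d=np.load("w6.npy",allow_pickle=True).item()
print("tank",cast(d,[(256,190.5)],76)); b=cast(d,[(239,126),(292,134),(275,230),(227,225)],40);print(b.mean(0),b.round(0).tolist(),np.degrees(np.arctan2(*(b[0]-b[3])[::-1])))
print(cast(d,[(380.5,76)],3))
```

```text
tank [[ 506.27438123 -148.82790326]]
[ 506.71289836 -151.10628193] [[547.0, -104.0], [568.0, -154.0], [468.0, -198.0], [444.0, -148.0]] 23.430486401797626
[[ 671.07218083 -208.28679119]]
```

Emit:
{"op": "play_rows", "data": {"plan": [[0.03, 0, 0, 0.01, 0, 0], [0.11, 0.005, 0, 0.02, 0, 0], [0.21, 0.005, 0, 0.035, 0, 0], [0.31, 0.005, 0, 0.045, 0, 0], [0.4, 0.005, 0, 0.049, 0, 0], [0.45, 0.005, 0, 0.049, 0, 0], [0.47, 0.005, 0, 0.049, 0, 0], [0.47, 0.005, 0, 0.049, 0, 0]]}}

```text
time: 9.57
tool_pos: [507.9, -147.3, 61.5]
ee_rot: [0.588, 0.39, 0.591, -0.391]
force: [-0.3, 0.3, 0.1]
grip_width: 81.2
```

```bash
python3 - <<'E'
from wr import *
from station import bot
for i in range(2): d=wcam(bot)
E
python3 go.py 507 -148 43 -67.2
```

```text
t 9.67 pos [ 509.7 -148.2   64. ] phi -67.1 -> -67.2 q [-0.33  0.16  2.07  0.    0.92  0.84] F [-0.7  0.3  0.9] w 81.2 tilt 0.06
row [0.0839, -0.0099, -0.005, 0.0007, 0.0002, -0.0003] rows needed 0.5
```

Emit:
{"op": "play_rows", "data": {"plan": [[0.02, -0.005, -0.002, 0, 0, 0], [0.05, -0.01, -0.003, 0, 0, 0], [0.075, -0.012, -0.003, 0, 0, 0], [0.084, -0.012, -0.003, 0, 0, 0], [0.084, -0.012, -0.003, 0, 0, 0], [0.084, -0.012, -0.003, 0, 0, 0], [0.084, -0.012, -0.003, 0, 0, 0], [0.084, -0.012, -0.003, 0, 0, 0]]}}

```text
time: 10.33
tool_pos: [506.0, -148.8, 42.6]
ee_rot: [0.589, 0.391, 0.589, -0.391]
force: [-0.7, -0.2, -0.2]
grip_width: 81.0
```

Emit:
{"op": "play_rows", "data": {"plan": [[0, 0, 0, 0, 0, 0], [0, 0, 0, 0, 0, 0], [0, 0, 0, 0, 0, 0], [0, 0, 0, 0, 0, 0], [0, 0, 0, 0, 0, 0], [0, 0, 0, 0, 0, 0], [0, 0, 0, 0, 0, 0], [0, 0, 0, 0, 0, 0]], "hand": -1}}

```text
time: 11.0
tool_pos: [506.0, -148.8, 42.6]
ee_rot: [0.589, 0.391, 0.589, -0.391]
force: [0.3, 0.6, 3.9]
grip_width: 47.4
```

```bash
python3 - <<'E'
from wr import *
from station import bot
for i in range(1): d=wcam(bot)
cv2.imwrite("pics/w7.png",d["frame"])
E
python3 go.py 507 -148 120 -67.2
```

```text
t 11.05 pos [ 506.  -148.8   42.6] phi -67.1 -> -67.2 q [-0.33  0.18  2.08  0.    0.87  0.84] F [-0.3  0.9  3.5] w 47.1 tilt 0.04
row [-0.3095, 0.005, -0.0013, 0.0003, 0.0001, -0.0002] rows needed 1.9
```

View pics/w7.png

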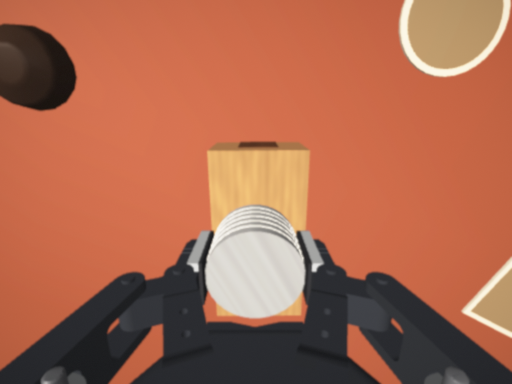

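Tank gripped, 47 mm wide, upright in the jaws. Lift.

Emit:
{"op": "play_rows", "data": {"plan": [[-0.005, 0, 0, 0, 0, 0], [-0.03, 0, 0, 0, 0, 0], [-0.08, 0, 0, 0, 0, 0], [-0.15, 0, 0, 0, 0, 0], [-0.22, 0, 0, 0, 0, 0], [-0.27, 0, 0, 0, 0, 0], [-0.3, 0, 0, 0, 0, 0], [-0.31, 0, 0, 0, 0, 0]]}}

```text
time: 11.72
tool_pos: [506.8, -149.1, 122.0]
ee_rot: [0.59, 0.391, 0.588, -0.391]
force: [0.3, 0.1, 1.0]
grip_width: 47.4
```

```bash
python3 go.py 671.5 -207.5 90 -67.2
```

```text
t 11.72 pos [ 506.8 -149.1  122. ] phi -67.1 -> -67.2 q [-0.33  0.08  2.03  0.    1.03  0.84] F [0.3 0.1 1. ] w 47.4 tilt 0.19
row [0.1303, 0.5157, 0.4709, 0.0004, 0.0007, -0.0008] rows needed 4.3
```

Emit:
{"op": "play_rows", "data": {"plan": [[0, 0.03, 0.027, 0, 0, 0], [0, 0.1, 0.09, 0, 0, 0], [0.01, 0.2, 0.18, 0, 0, 0], [0.04, 0.3, 0.27, 0, 0, 0], [0.07, 0.4, 0.365, 0, 0, 0], [0.1, 0.48, 0.44, 0, 0, 0], [0.12, 0.51, 0.465, 0, 0, 0], [0.13, 0.516, 0.47, 0, 0, 0]]}}

```text
time: 12.38
tool_pos: [671.0, -207.1, 84.4]
ee_rot: [0.588, 0.391, 0.59, -0.391]
force: [-0.1, -0.3, -0.9]
grip_width: 47.5
```

Emit:
{"op": "play_rows", "data": {"plan": [[0.01, 0, 0, 0, 0, 0], [0.04, 0, 0, 0, 0, 0], [0.09, 0, 0, 0, 0, 0], [0.15, 0, 0, 0, 0, 0], [0.2, 0, 0, 0, 0, 0], [0.23, 0, 0, 0, 0, 0], [0.24, 0, 0, 0, 0, 0], [0.24, 0, 0, 0, 0, 0]]}}

```text
time: 13.05
tool_pos: [668.9, -206.4, 25.6]
ee_rot: [0.588, 0.391, 0.59, -0.391]
force: [-0.7, -0.5, -1.0]
grip_width: 47.3
```

```bash
python3 - <<'E'
from wr import *
from station import bot
for i in range(3): d=wcam(bot)
cv2.imwrite("pics/w8.png",d["frame"])
E
python3 go.py 671.5 -207.5 6.5 -67.2
```

```text
t 13.2 pos [ 670.8 -207.1   28. ] phi -67.1 -> -67.2 q [-0.33  0.49  1.7   0.    0.95  0.84] F [-0.5 -1.4 -0.9] w 47.6 tilt 0.07
row [0.086, 0.0017, 0.0025, 0.0004, 0.0003, -0.0003] rows needed 0.5
```

View pics/w8.png

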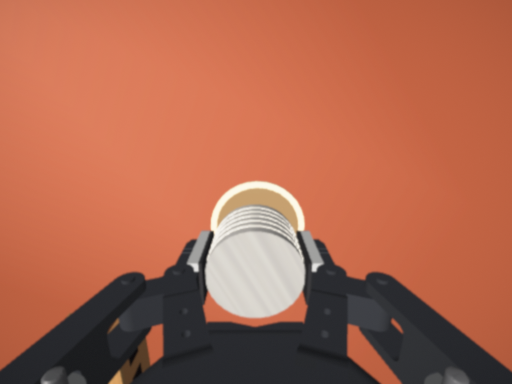

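The tank hangs over its round plot, centred laterally at column 257. Lower and release.

Emit:
{"op": "play_rows", "data": {"plan": [[0.015, 0, 0, 0, 0, 0], [0.035, 0, 0, 0, 0, 0], [0.055, 0, 0, 0, 0, 0], [0.07, 0, 0, 0, 0, 0], [0.08, 0, 0, 0, 0, 0], [0.084, 0, 0, 0, 0, 0], [0.084, 0, 0, 0, 0, 0], [0.084, 0, 0, 0, 0, 0]]}}

```text
time: 13.87
tool_pos: [670.3, -206.9, 6.2]
ee_rot: [0.589, 0.391, 0.589, -0.391]
force: [-0.6, 0.9, -0.7]
grip_width: 47.4
```

```bash
python3 - <<'E'
from wr import *
from station import bot
for i in range(2): d=wcam(bot)
cv2.imwrite("pics/w9.png",d["frame"])
E
python3 go.py 671.5 -207.5 5.6 -67.2
```

```text
t 13.97 pos [ 670.4 -206.9    6.4] phi -67.1 -> -67.2 q [-0.33  0.51  1.71 -0.    0.92  0.84] F [-0.2 -0.7 -0.5] w 47.2 tilt 0.02
row [0.003, 0.0032, 0.004, 0.0004, 0.0001, -0.0001] rows needed 0.0
```

View pics/w9.png

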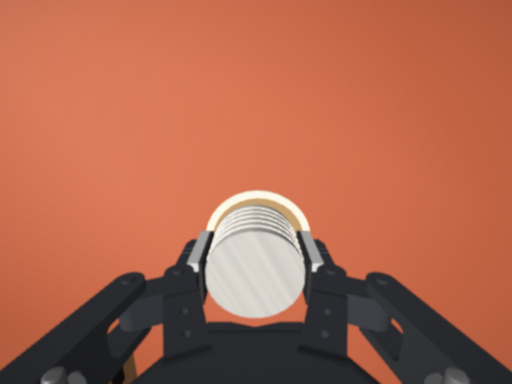

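Emit:
{"op": "play_rows", "data": {"plan": [[0.003, 0.002, 0.003, 0, 0, 0], [0.003, 0.002, 0.003, 0, 0, 0], [0.003, 0.002, 0.003, 0, 0, 0], [0.003, 0.002, 0.003, 0, 0, 0], [0.003, 0.002, 0.003, 0, 0, 0], [0.003, 0.002, 0.003, 0, 0, 0], [0.003, 0.002, 0.003, 0, 0, 0], [0.003, 0.002, 0.003, 0, 0, 0]]}}

```text
time: 14.63
tool_pos: [671.1, -207.4, 5.7]
ee_rot: [0.589, 0.391, 0.589, -0.391]
force: [0.9, -0.5, -0.0]
grip_width: 47.1
```

Emit:
{"op": "play_rows", "data": {"plan": [[0, 0, 0, 0, 0, 0], [0, 0, 0, 0, 0, 0], [0, 0, 0, 0, 0, 0], [0, 0, 0, 0, 0, 0], [0, 0, 0, 0, 0, 0], [0, 0, 0, 0, 0, 0], [-0.03, 0, 0, 0, 0, 0], [-0.1, 0, 0, 0, 0, 0]], "hand": 0.7}}

```text
time: 15.3
tool_pos: [668.5, -206.5, 27.9]
ee_rot: [0.587, 0.39, 0.591, -0.391]
force: [-0.8, 0.2, -1.2]
grip_width: 73.0
```

Emit:
{"op": "play_rows", "data": {"plan": [[-0.1, 0, 0, 0, 0, 0], [-0.2, 0, 0, 0, 0, 0], [-0.3, 0, 0, 0, 0, 0], [-0.4, 0, 0, 0, 0, 0], [-0.5, 0, 0, 0, 0, 0], [-0.57, 0, 0, 0, 0, 0], [-0.58, 0, 0, 0, 0, 0], [-0.58, 0, 0, 0, 0, 0]], "hand": 0.9}}

```text
time: 15.97
tool_pos: [672.2, -207.7, 178.1]
ee_rot: [0.591, 0.391, 0.588, -0.391]
force: [0.4, 0.2, 0.6]
grip_width: 81.2
```

```bash
python3 - <<'E'
from wr import *
from station import bot
for i in range(2): d=wcam(bot)
cv2.imwrite("pics/w10.png",d["frame"])
E
python3 go.py 504 -150.3 180 -67
```

```text
t 16.07 pos [ 670.2 -207.1  174.3] phi -67.1 -> -67.0 q [-0.34  0.35  1.6   0.    1.19  0.84] F [0.4 0.2 0.1] w 80.8 tilt 0.1
row [-0.0215, -0.5242, -0.4675, -0.0007, -0.0004, 0.0004] rows needed 4.2
```

View pics/w10.png

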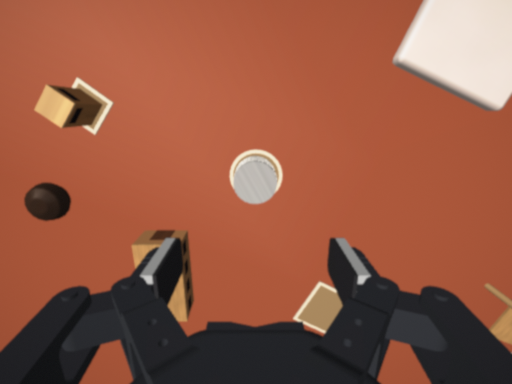

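Tank stands on its plot at (256,177), and the lookout is still fine. Now the barn: jaws fully open, straight to above it.

Emit:
{"op": "play_rows", "data": {"plan": [[0, -0.03, -0.027, 0, 0, 0], [0, -0.11, -0.1, 0, 0, 0], [0, -0.22, -0.2, 0, 0, 0], [0, -0.33, -0.3, 0, 0, 0], [-0.01, -0.43, -0.39, 0, 0, 0], [-0.015, -0.49, -0.44, 0, 0, 0], [-0.02, -0.515, -0.46, 0, 0, 0], [-0.02, -0.515, -0.46, 0, 0, 0]], "hand": 1}}

```text
time: 16.73
tool_pos: [505.0, -150.5, 179.3]
ee_rot: [0.588, 0.391, 0.59, -0.391]
force: [0.6, -0.6, 0.2]
grip_width: 85.4
```

```bash
python3 - <<'E'
from wr import *
from station import bot
for i in range(3): d=wcam(bot)
cv2.imwrite("pics/w11.png",d["frame"]); np.save("w11.npy",d,allow_pickle=True)
hsv=cv2.cvtColor(d["frame"],cv2.COLOR_BGR2HSV); print(hsv[190,256],hsv[60,256])
E
python3 go.py 507 -150.8 60 -67
```

```text
[ 18 128 238] [  7 159 217]
t 16.88 pos [ 508.5 -151.7  180.3] phi -67.1 -> -67.0 q [-0.34  0.03  1.97  0.    1.14  0.83] F [-0.2  0.2 -0.2] w 85.6 tilt 0.03
row [0.4814, -0.0042, -0.0059, -0.0008, 0.0001, -0.0001] rows needed 2.9
```

View pics/w11.png

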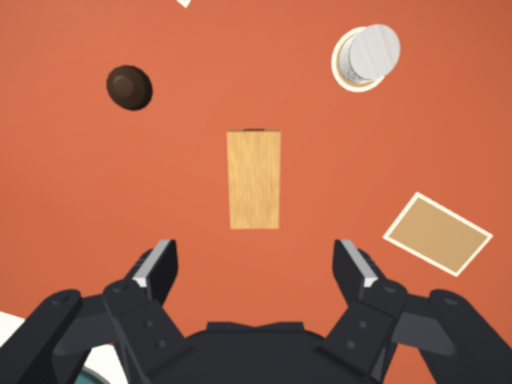

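Barn roof corners are near (227,132), (280,132), (279,229) and (230,229), square with the jaws. I refine the position from these.

Run:
```python
from wr import *
d=np.load("w11.npy",allow_pickle=True).item()
b=cast(d,[(227,131.5),(280.5,131.5),(279.5,229.5),(229.5,229.5)],40);print(b.mean(0),b.round(0).tolist())
print([round(float(np.degrees(np.arctan2(*(b[i]-b[j])[::-1]))),1) for i,j in((0,3),(1,2))])
p=cast(d,[(417,193),(492,236),(457,275),(384,237)],3);print(p.mean(0),p.round(0).tolist())
```

```text
[ 505.99798755 -150.73652495] [[546.0, -103.0], [568.0, -154.0], [466.0, -200.0], [444.0, -146.0]]
[22.6, 23.9]
[ 524.1282142  -407.69154547] [[565.0, -349.0], [552.0, -474.0], [484.0, -466.0], [495.0, -342.0]]
```

Emit:
{"op": "play_rows", "data": {"plan": [[0.03, 0, -0.003, 0, 0, 0], [0.1, -0.002, -0.005, 0, 0, 0], [0.2, -0.004, -0.006, 0, 0, 0], [0.3, -0.004, -0.006, 0, 0, 0], [0.4, -0.004, -0.006, 0, 0, 0], [0.46, -0.004, -0.006, 0, 0, 0], [0.48, -0.004, -0.006, 0, 0, 0], [0.48, -0.004, -0.006, 0, 0, 0]]}}

```text
time: 17.55
tool_pos: [505.1, -150.0, 58.1]
ee_rot: [0.588, 0.391, 0.591, -0.391]
force: [0.3, -0.2, 0.2]
grip_width: 85.3
```

```bash
python3 - <<'E'
from wr import *
from station import bot
for i in range(3): d=wcam(bot)
cv2.imwrite("pics/w12.png",d["frame"])
E
python3 go.py 507 -150.8 8 -67
```

```text
t 17.7 pos [ 507.5 -150.9   61.5] phi -67.1 -> -67.0 q [-0.34  0.16  2.07 -0.    0.91  0.84] F [ 0.6 -0.2  0.7] w 85.6 tilt 0.11
row [0.214, -0.0021, -0.0014, -0.0007, 0.0004, -0.0005] rows needed 1.3
```

View pics/w12.png

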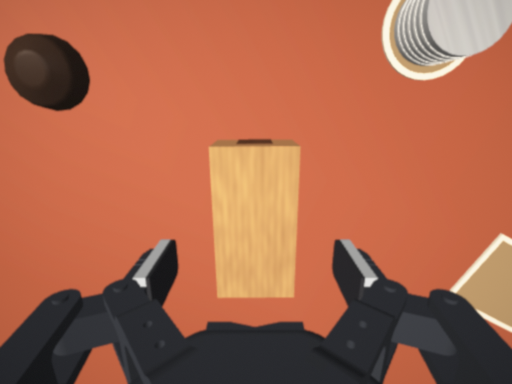

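Emit:
{"op": "play_rows", "data": {"plan": [[0.02, 0, 0, 0, 0, 0], [0.06, -0.003, 0, 0, 0, 0], [0.11, -0.004, 0, 0, 0, 0], [0.16, -0.004, 0, 0, 0, 0], [0.195, -0.004, 0, 0, 0, 0], [0.212, -0.004, 0, 0, 0, 0], [0.216, -0.004, 0, 0, 0, 0], [0.216, -0.004, 0, 0, 0, 0]]}}

```text
time: 18.37
tool_pos: [504.9, -150.7, 6.0]
ee_rot: [0.589, 0.391, 0.589, -0.391]
force: [0.4, 0.1, -0.0]
grip_width: 85.4
```

Emit:
{"op": "play_rows", "data": {"plan": [[0, 0, 0, 0, 0, 0], [0, 0, 0, 0, 0, 0], [0, 0, 0, 0, 0, 0], [0, 0, 0, 0, 0, 0], [0, 0, 0, 0, 0, 0], [0, 0, 0, 0, 0, 0], [0, 0, 0, 0, 0, 0], [0, 0, 0, 0, 0, 0]], "hand": -1, "squeeze": 40}}

```text
time: 19.03
tool_pos: [506.1, -151.1, 7.4]
ee_rot: [0.59, 0.391, 0.589, -0.391]
force: [0.5, -0.3, 6.0]
grip_width: 55.7
```

```bash
python3 - <<'E'
from wr import *
from station import bot
d=wcam(bot)
cv2.imwrite("pics/w13.png",d["frame"])
E
python3 go.py 507 -151 80 -67
```

```text
t 19.08 pos [ 506.  -151.1    7.4] phi -67.1 -> -67.0 q [-0.34  0.24  2.1   0.    0.8   0.83] F [ 0.2 -0.4  5.9] w 55.6 tilt 0.09
row [-0.2906, 0.004, 0.0014, -0.0008, 0.0003, -0.0004] rows needed 1.7
```

View pics/w13.png

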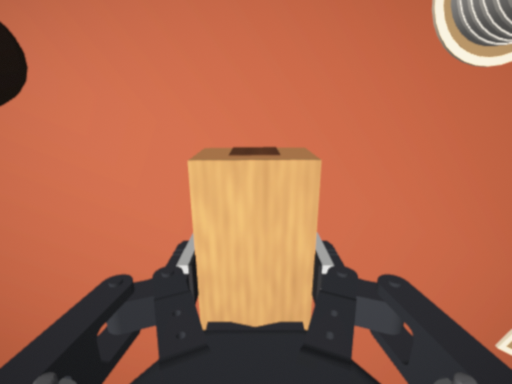

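Barn gripped at 56 mm and centred. Lift.

Emit:
{"op": "play_rows", "data": {"plan": [[-0.005, 0, 0, 0, 0, 0], [-0.03, 0, 0, 0, 0, 0], [-0.08, 0, 0, 0, 0, 0], [-0.15, 0, 0, 0, 0, 0], [-0.22, 0, 0, 0, 0, 0], [-0.26, 0, 0, 0, 0, 0], [-0.28, 0, 0, 0, 0, 0], [-0.28, 0, 0, 0, 0, 0]]}}

```text
time: 19.75
tool_pos: [506.3, -151.2, 78.3]
ee_rot: [0.59, 0.391, 0.588, -0.391]
force: [1.1, 0.2, -1.6]
grip_width: 55.5
```

```bash
python3 go.py 516 -290 80 -37; python3 go.py 524.8 -407 80 -5.8 k
```

```text
t 19.75 pos [ 506.3 -151.2   78.3] phi -67.1 -> -37.0 q [-0.34  0.13  2.06 -0.    0.94  0.83] F [ 1.1  0.2 -1.6] w 55.5 tilt 0.18
row [-0.0062, -0.18, 0.5268, -0.1674, 0.0008, -0.0005] rows needed 4.2
t 19.75 pos [ 506.3 -151.2   78.3] phi -67.1 -> -5.8 q [-0.34  0.13  2.06 -0.    0.94  0.83] F [ 1.1  0.2 -1.6] w 55.5 tilt 0.18
row [-0.0056, -0.3295, 0.9717, -0.3407, 0.001, -0.0003] rows needed 8.6
```

Emit:
{"op": "play_rows", "data": {"plan": [[-0.005, -0.01, 0.03, -0.01, 0, 0], [-0.005, -0.04, 0.1, -0.03, 0, 0], [-0.005, -0.07, 0.21, -0.055, 0, 0], [-0.005, -0.1, 0.32, -0.085, 0, 0], [-0.005, -0.14, 0.42, -0.115, 0, 0], [-0.005, -0.165, 0.49, -0.145, 0, 0], [-0.005, -0.18, 0.53, -0.17, 0, 0], [-0.005, -0.18, 0.54, -0.175, 0, 0]]}}

```text
time: 20.42
tool_pos: [515.4, -294.3, 76.6]
ee_rot: [0.673, 0.216, 0.674, -0.216]
force: [0.1, -0.0, -1.6]
grip_width: 55.1
```

```bash
python3 go.py 524.8 -407 75 -5.8 k
```

```text
t 20.42 pos [ 515.4 -294.3   76.6] phi -35.6 -> -5.8 q [-0.56  0.25  1.92 -0.    0.97  0.06] F [ 0.1 -0.  -1.6] w 55.1 tilt 0.09
row [0.0061, -0.3446, 0.293, -0.1656, -0.0005, 0.0001] rows needed 4.2
```

Emit:
{"op": "play_rows", "data": {"plan": [[0, -0.02, 0.015, -0.01, 0, 0], [0, -0.065, 0.055, -0.03, 0, 0], [0, -0.13, 0.11, -0.06, 0, 0], [0, -0.2, 0.17, -0.09, 0, 0], [0, -0.27, 0.23, -0.12, 0, 0], [0, -0.32, 0.27, -0.145, 0, 0], [0, -0.34, 0.29, -0.16, 0, 0], [0, -0.345, 0.293, -0.166, 0, 0]]}}

```text
time: 21.08
tool_pos: [525.2, -405.9, 76.8]
ee_rot: [0.706, 0.036, 0.707, -0.036]
force: [0.3, -0.3, 0.6]
grip_width: 55.5
```

```bash
python3 - <<'E'
from wr import *
from station import bot
for i in range(3): d=wcam(bot)
cv2.imwrite("pics/w14.png",d["frame"])
E
python3 go.py 524.8 -407 20 -5.8
```

```text
t 21.23 pos [ 525.  -404.2   76.9] phi -5.8 -> -5.8 q [-0.69  0.37  1.77  0.    1.01 -0.59] F [-0.4  0.5 -1.3] w 55.5 tilt 0.12
row [0.2275, -0.0118, 0.0007, -0.0003, -0.0005, -0.0005] rows needed 1.4
```

View pics/w14.png

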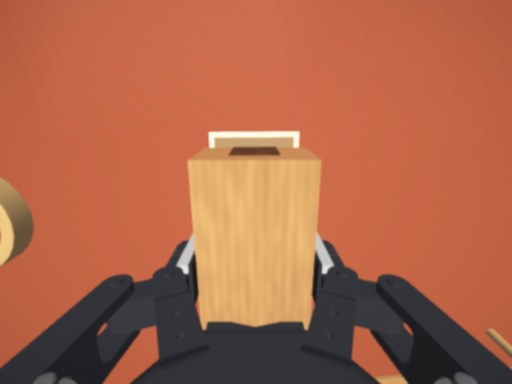

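The barn is square over its plot, whose far edge shows at row 132, centred at column 254. Lowering.

Emit:
{"op": "play_rows", "data": {"plan": [[0.02, -0.003, 0, 0, 0, 0], [0.06, -0.008, 0, 0, 0, 0], [0.11, -0.01, 0, 0, 0, 0], [0.16, -0.01, 0, 0, 0, 0], [0.2, -0.01, 0, 0, 0, 0], [0.225, -0.01, 0, 0, 0, 0], [0.23, -0.01, 0, 0, 0, 0], [0.23, -0.01, 0, 0, 0, 0]]}}

```text
time: 21.9
tool_pos: [524.6, -407.4, 19.0]
ee_rot: [0.706, 0.036, 0.707, -0.035]
force: [1.0, 0.3, -0.9]
grip_width: 55.7
```

```bash
python3 - <<'E'
from wr import *
from station import bot
for i in range(3): d=wcam(bot)
cv2.imwrite("pics/w15.png",d["frame"])
E
python3 go.py 524.8 -407 11 -5.8
```

```text
t 22.05 pos [ 525.8 -408.4   21. ] phi -5.8 -> -5.8 q [-0.7   0.44  1.79  0.    0.91 -0.6 ] F [ 0.2 -0.3 -0.9] w 55.8 tilt 0.08
row [0.0399, 0.0053, -0.0046, 0.0002, 0.0004, 0.0002] rows needed 0.2
```

View pics/w15.png

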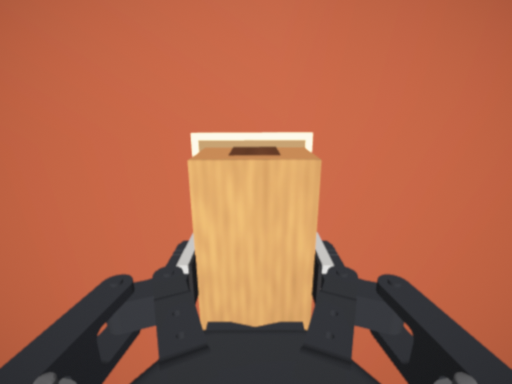

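Emit:
{"op": "play_rows", "data": {"plan": [[0.01, 0.004, -0.003, 0, 0, 0], [0.02, 0.005, -0.004, 0, 0, 0], [0.03, 0.005, -0.004, 0, 0, 0], [0.036, 0.005, -0.004, 0, 0, 0], [0.04, 0.005, -0.004, 0, 0, 0], [0.042, 0.005, -0.004, 0, 0, 0], [0.042, 0.005, -0.004, 0, 0, 0], [0.042, 0.005, -0.004, 0, 0, 0]]}}

```text
time: 22.72
tool_pos: [524.2, -406.5, 10.4]
ee_rot: [0.706, 0.036, 0.706, -0.035]
force: [-2.7, 2.5, 5.1]
grip_width: 55.6
```

```bash
python3 - <<'E'
from wr import *
from station import bot
for i in range(2): d=wcam(bot)
cv2.imwrite("pics/w16.png",d["frame"])
E
python3 go.py 524.8 -407 10.2 -5.8
```

```text
t 22.82 pos [ 524.2 -406.5   10.4] phi -5.8 -> -5.8 q [-0.7   0.45  1.8  -0.    0.9  -0.6 ] F [-3.1  2.3  5.1] w 55.3 tilt 0.03
row [0.0008, -0.0019, 0.0025, 0.0003, -0.0001, -0.0001] rows needed 0.0
```

View pics/w16.png

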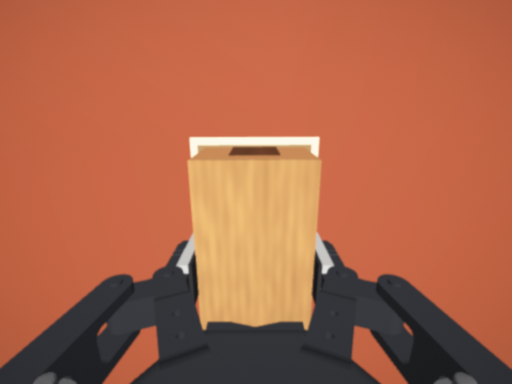

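It touches the card (5 N), centred. Release and rise.

Emit:
{"op": "play_rows", "data": {"plan": [[0, 0, 0, 0, 0, 0], [0, 0, 0, 0, 0, 0], [0, 0, 0, 0, 0, 0], [0, 0, 0, 0, 0, 0], [0, 0, 0, 0, 0, 0], [0, 0, 0, 0, 0, 0], [-0.03, 0, 0, 0, 0, 0], [-0.1, 0, 0, 0, 0, 0]], "hand": 1}}

```text
time: 23.48
tool_pos: [522.4, -404.9, 32.4]
ee_rot: [0.705, 0.037, 0.708, -0.034]
force: [-0.5, -0.0, -0.3]
grip_width: 85.3
```

Emit:
{"op": "play_rows", "data": {"plan": [[-0.1, 0, 0, 0, 0, 0], [-0.2, 0, 0, 0, 0, 0], [-0.32, 0, 0, 0, 0, 0], [-0.44, 0, 0, 0, 0, 0], [-0.54, 0, 0, 0, 0, 0], [-0.6, 0, 0, 0, 0, 0], [-0.62, 0, 0, 0, 0, 0], [-0.62, 0, 0, 0, 0, 0]]}}

```text
time: 24.15
tool_pos: [525.4, -407.4, 192.5]
ee_rot: [0.707, 0.035, 0.705, -0.036]
force: [-0.6, -0.0, -0.3]
grip_width: 85.2
```

```bash
python3 - <<'E'
from wr import *
from station import bot
for i in range(2): d=wcam(bot)
cv2.imwrite("pics/w17.png",d["frame"])
d=bot.snapshot("top");cv2.imwrite("pics/top17.png",d["frame"])
E
python3 go.py 498 -110 190 -30; python3 go.py 498 -110 190 -65
```

```text
t 24.3 pos [ 523.5 -405.8  187.9] phi -5.8 -> -30.0 q [-0.7   0.27  1.68 -0.    1.2  -0.6 ] F [-0.7  0.4  0.3] w 85.0 tilt 0.17
row [-0.0059, 1.1672, -0.22, 0.1347, -0.0009, -0.0004] rows needed 7.1
t 24.3 pos [ 523.5 -405.8  187.9] phi -5.8 -> -65.0 q [-0.7   0.27  1.68 -0.    1.2  -0.6 ] F [-0.7  0.4  0.3] w 85.0 tilt 0.17
row [-0.0059, 1.1672, -0.22, 0.3291, -0.001, -0.0001] rows needed 8.3
```

View pics/w17.png

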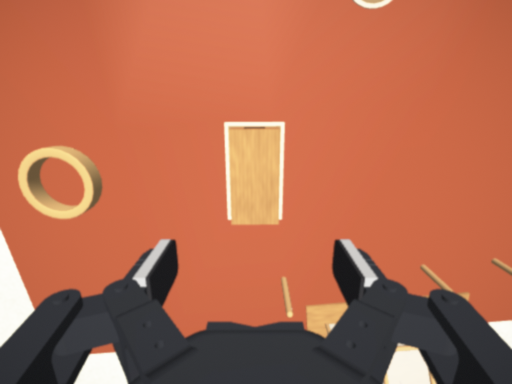

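View pics/top17.png

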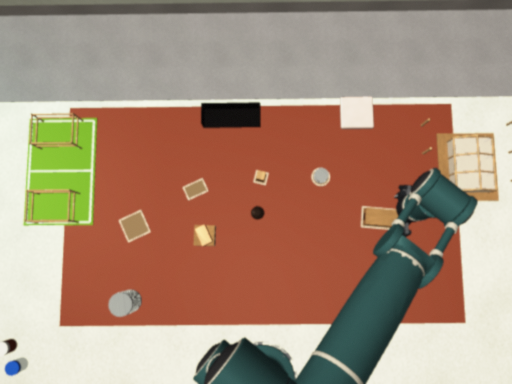

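Barn stands centred on its plot at (255,175) in the wrist view. The top view shows the tank and lookout on theirs too. Moving to the shed.

Emit:
{"op": "play_rows", "data": {"plan": [[0, 0.04, -0.008, 0.01, 0, 0], [0, 0.14, -0.03, 0.03, 0, 0], [0, 0.28, -0.055, 0.05, 0, 0], [0, 0.43, -0.085, 0.08, 0, 0], [0, 0.58, -0.115, 0.11, 0, 0], [0, 0.73, -0.145, 0.13, 0, 0], [0, 0.88, -0.175, 0.15, 0, 0], [0, 0.98, -0.195, 0.16, 0, 0]]}}

```text
time: 24.97
tool_pos: [498.2, -154.5, 187.3]
ee_rot: [0.673, 0.211, 0.677, -0.21]
force: [-0.9, 0.1, -0.5]
grip_width: 85.4
```

```bash
python3 go.py 485 30 190 -55; python3 go.py 469 190 190 -65
```

```text
t 24.97 pos [ 498.2 -154.5  187.3] phi -34.7 -> -55.0 q [-0.35  0.01  1.97  0.    1.16  0.26] F [-0.9  0.1 -0.5] w 85.4 tilt 0.29
row [-0.0086, 0.5769, -0.4634, 0.1129, -0.0015, 0.0004] rows needed 4.4
t 24.97 pos [ 498.2 -154.5  187.3] phi -34.7 -> -65.0 q [-0.35  0.01  1.97  0.    1.16  0.26] F [-0.9  0.1 -0.5] w 85.4 tilt 0.29
row [-0.0067, 1.0668, -0.8801, 0.1685, -0.0015, 0.0005] rows needed 8.3
```

Emit:
{"op": "play_rows", "data": {"plan": [[0, 0.07, -0.06, 0.01, 0, 0], [0, 0.17, -0.14, 0.03, 0, 0], [0, 0.28, -0.23, 0.05, 0, 0], [0, 0.39, -0.32, 0.075, 0, 0], [0, 0.5, -0.41, 0.1, 0, 0], [0, 0.6, -0.49, 0.12, 0, 0], [0, 0.68, -0.56, 0.14, 0, 0], [0, 0.72, -0.6, 0.15, 0, 0]], "hand": 0.6}}

```text
time: 25.63
tool_pos: [477.1, 78.0, 187.7]
ee_rot: [0.606, 0.362, 0.609, -0.363]
force: [-0.4, 0.5, -0.6]
grip_width: 68.5
```

```bash
python3 go.py 469 190 190 -65
```

```text
t 25.63 pos [477.1  78.  187.7] phi -61.6 -> -65.0 q [ 0.11 -0.07  2.05  0.    1.16  1.18] F [-0.4  0.5 -0.6] w 68.5 tilt 0.22
row [-0.0087, 0.1844, -0.4095, 0.0189, -0.0007, 0.001] rows needed 2.7
```

Emit:
{"op": "play_rows", "data": {"plan": [[0, 0.02, -0.05, 0.004, 0, 0], [0, 0.06, -0.13, 0.01, 0, 0], [0, 0.1, -0.22, 0.015, 0, 0], [0, 0.14, -0.31, 0.019, 0, 0], [0, 0.165, -0.37, 0.019, 0, 0], [0, 0.18, -0.4, 0.019, 0, 0], [0, 0.184, -0.41, 0.019, 0, 0], [0, 0.184, -0.41, 0.019, 0, 0]]}}

```text
time: 26.3
tool_pos: [469.9, 187.3, 188.6]
ee_rot: [0.596, 0.379, 0.597, -0.38]
force: [-0.2, 0.0, 0.3]
grip_width: 68.4
```

```bash
python3 - <<'E'
from wr import *
from station import bot
for i in range(3): d=wcam(bot)
cv2.imwrite("pics/w18.png",d["frame"]); np.save("w18.npy",d,allow_pickle=True)
E
python3 go.py 469 190 80 -65
```

```text
t 26.45 pos [470.5 186.5 189.3] phi -65.0 -> -65.0 q [ 0.33 -0.03  2.01 -0.    1.16  1.46] F [-0.4 -0.7 -0.1] w 68.3 tilt 0.06
row [0.4374, 0.0009, -0.0155, -0.0001, 0.0001, 0.0003] rows needed 2.6
```

View pics/w18.png

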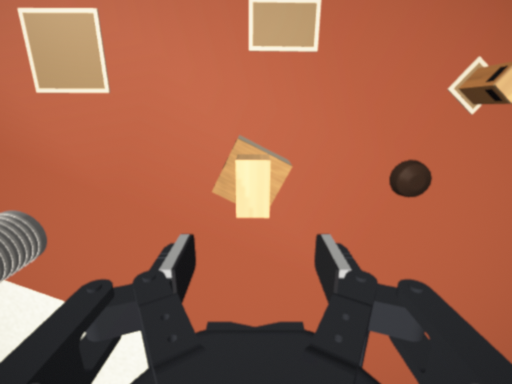

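Shed roof spans (236–270, 159–218), square with the jaws, on the rotated hall. I refine from these.

Run:
```python
from wr import *
d=np.load("w18.npy",allow_pickle=True).item()
b=cast(d,[(235.5,159),(270,159),(270,218),(236,218)],76);print(b.mean(0),b.round(0).tolist())
b=cast(d,[(213,192),(291,165)],40);print(b.mean(0),b.round(0).tolist())
b=cast(d,[(249,-1),(321,-1),(319,52),(249,50)],3);print("sp",b.round(0).tolist())
b=cast(d,[(20,9),(96,9),(108,93),(37,93)],3);print("hp",b.mean(0),b.round(0).tolist())
```

```text
[468.55993113 188.70090011] [[489.0, 217.0], [504.0, 187.0], [448.0, 160.0], [433.0, 192.0]]
[469.47168328 191.20159472] [[437.0, 225.0], [502.0, 158.0]]
sp [[637.0, 272.0], [669.0, 203.0], [624.0, 180.0], [593.0, 252.0]]
hp [504.40004657 435.20619649] [[526.0, 489.0], [560.0, 416.0], [483.0, 381.0], [449.0, 455.0]]
```

Emit:
{"op": "play_rows", "data": {"plan": [[0.03, 0, -0.003, 0, 0, 0], [0.1, 0, -0.008, 0, 0, 0], [0.2, 0, -0.012, 0, 0, 0], [0.3, 0, -0.012, 0, 0, 0], [0.39, 0, -0.012, 0, 0, 0], [0.43, 0, -0.012, 0, 0, 0], [0.44, 0, -0.012, 0, 0, 0], [0.44, 0, -0.012, 0, 0, 0]]}}

```text
time: 27.12
tool_pos: [468.9, 189.6, 79.1]
ee_rot: [0.596, 0.38, 0.597, -0.38]
force: [-1.0, -0.2, 0.8]
grip_width: 68.4
```

```bash
python3 - <<'E'
from wr import *
from station import bot
for i in range(3): d=wcam(bot)
cv2.imwrite("pics/w19.png",d["frame"])
E
python3 go.py 469 189.5 43.5 -65
```

```text
t 27.27 pos [470.8 190.5  81.4] phi -65.0 -> -65.0 q [ 0.34  0.09  2.1  -0.    0.94  1.47] F [ 0.7  1.  -0.3] w 68.1 tilt 0.17
row [0.1515, -0.0085, 0.0006, 0.0001, 0.0001, -0.0009] rows needed 0.9
```

View pics/w19.png

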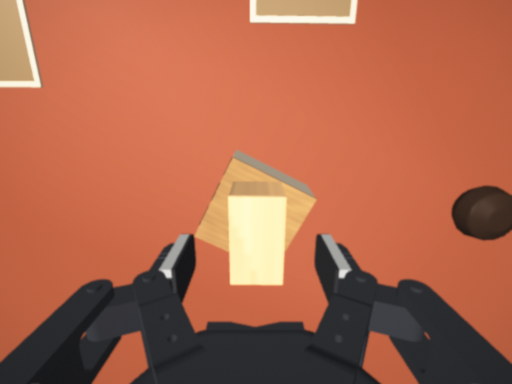

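Emit:
{"op": "play_rows", "data": {"plan": [[0.02, -0.003, 0, 0, 0, 0], [0.05, -0.007, 0, 0, 0, 0], [0.085, -0.008, 0, 0, 0, 0], [0.115, -0.008, 0, 0, 0, 0], [0.138, -0.008, 0, 0, 0, 0], [0.147, -0.008, 0, 0, 0, 0], [0.147, -0.008, 0, 0, 0, 0], [0.147, -0.008, 0, 0, 0, 0]]}}

```text
time: 27.93
tool_pos: [467.4, 189.3, 42.7]
ee_rot: [0.596, 0.38, 0.597, -0.38]
force: [0.4, 0.1, 0.2]
grip_width: 68.5
```

Emit:
{"op": "play_rows", "data": {"plan": [[0, 0, 0, 0, 0, 0], [0, 0, 0, 0, 0, 0], [0, 0, 0, 0, 0, 0], [0, 0, 0, 0, 0, 0], [0, 0, 0, 0, 0, 0], [0, 0, 0, 0, 0, 0], [0, 0, 0, 0, 0, 0], [0, 0, 0, 0, 0, 0]], "hand": -1, "squeeze": 30}}

```text
time: 28.6
tool_pos: [468.1, 189.5, 43.6]
ee_rot: [0.597, 0.38, 0.596, -0.379]
force: [0.1, 0.4, 4.7]
grip_width: 33.3
```

```bash
python3 - <<'E'
from wr import *
from station import bot
for i in range(1): d=wcam(bot)
cv2.imwrite("pics/w20.png",d["frame"])
E
python3 go.py 469 189.5 120 -65
```

```text
t 28.65 pos [468.1 189.5  43.6] phi -65.0 -> -65.0 q [0.34 0.14 2.13 0.   0.87 1.47] F [ 0.3 -0.   3.6] w 33.5 tilt 0.06
row [-0.3057, 0.0038, 0.0015, 0.0001, 0.0, -0.0004] rows needed 1.8
```

View pics/w20.png

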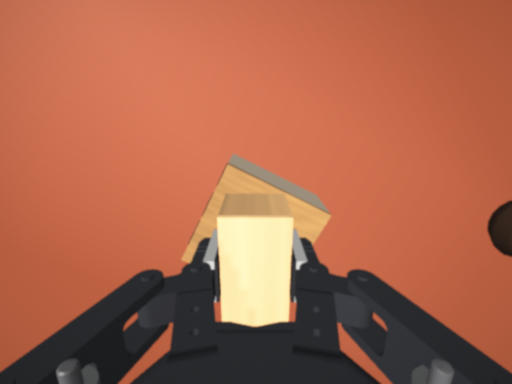

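Shed gripped at 33 mm. Lift.

Emit:
{"op": "play_rows", "data": {"plan": [[-0.005, 0, 0, 0, 0, 0], [-0.03, 0, 0, 0, 0, 0], [-0.08, 0, 0, 0, 0, 0], [-0.15, 0, 0, 0, 0, 0], [-0.22, 0, 0, 0, 0, 0], [-0.27, 0, 0, 0, 0, 0], [-0.3, 0, 0, 0, 0, 0], [-0.31, 0, 0, 0, 0, 0]]}}

```text
time: 29.32
tool_pos: [468.1, 189.5, 121.9]
ee_rot: [0.597, 0.38, 0.596, -0.379]
force: [-0.1, 0.3, -0.3]
grip_width: 33.9
```

```bash
python3 go.py 550 209 115 -20; python3 go.py 632.7 228.6 90 24.3 k
```

```text
t 29.32 pos [468.1 189.5 121.9] phi -65.0 -> -20.0 q [0.34 0.04 2.08 0.   1.03 1.47] F [-0.1  0.3 -0.3] w 33.9 tilt 0.11
row [0.0284, 0.3296, 0.068, -0.2498, 0.0003, -0.0006] rows needed 6.3
t 29.32 pos [468.1 189.5 121.9] phi -65.0 -> 24.3 q [0.34 0.04 2.08 0.   1.03 1.47] F [-0.1  0.3 -0.3] w 33.9 tilt 0.11
row [0.129, 0.6623, 0.1369, -0.496, 0.0005, -0.0004] rows needed 12.5
```

Emit:
{"op": "play_rows", "data": {"plan": [[0, 0.02, 0.004, -0.02, 0, 0], [0, 0.06, 0.012, -0.05, 0, 0], [0, 0.11, 0.022, -0.085, 0, 0], [0, 0.16, 0.033, -0.12, 0, 0], [0, 0.22, 0.045, -0.155, 0, 0], [0, 0.27, 0.056, -0.19, 0, 0], [0, 0.31, 0.064, -0.22, 0, 0], [0, 0.33, 0.068, -0.245, 0, 0]]}}

```text
time: 29.98
tool_pos: [549.9, 208.8, 119.3]
ee_rot: [0.695, 0.126, 0.696, -0.127]
force: [0.6, 1.0, -0.4]
grip_width: 33.6
```

```bash
python3 go.py 632.7 228.6 90 24.3 k
```

```text
t 29.98 pos [549.9 208.8 119.3] phi -20.6 -> 24.3 q [ 0.32  0.2   1.9  -0.    1.04  0.68] F [ 0.6  1.  -0.4] w 33.6 tilt 0.09
row [0.1167, 0.191, 0.2823, -0.2495, -0.0005, 0.0001] rows needed 6.3
```

Emit:
{"op": "play_rows", "data": {"plan": [[0, 0.01, 0.015, -0.02, 0, 0], [0.01, 0.035, 0.05, -0.05, 0, 0], [0.03, 0.065, 0.095, -0.085, 0, 0], [0.05, 0.1, 0.145, -0.12, 0, 0], [0.075, 0.13, 0.19, -0.155, 0, 0], [0.1, 0.16, 0.235, -0.19, 0, 0], [0.115, 0.182, 0.27, -0.225, 0, 0], [0.117, 0.191, 0.282, -0.25, 0, 0]]}}

```text
time: 30.65
tool_pos: [632.2, 228.0, 88.6]
ee_rot: [0.69, -0.15, 0.692, 0.149]
force: [-0.2, 0.3, -1.2]
grip_width: 33.6
```

```bash
python3 - <<'E'
from wr import *
from station import bot
for i in range(3): d=wcam(bot)
cv2.imwrite("pics/w21.png",d["frame"])
E
python3 go.py 632.7 228.6 20 24.3
```

```text
t 30.8 pos [631.5 228.   89.7] phi 24.0 -> 24.3 q [ 0.31  0.37  1.74  0.    1.04 -0.11] F [-0.  -0.8 -0.9] w 33.4 tilt 0.16
row [0.2788, 0.0002, 0.0061, -0.0017, -0.0009, -0.0001] rows needed 1.7
```

View pics/w21.png

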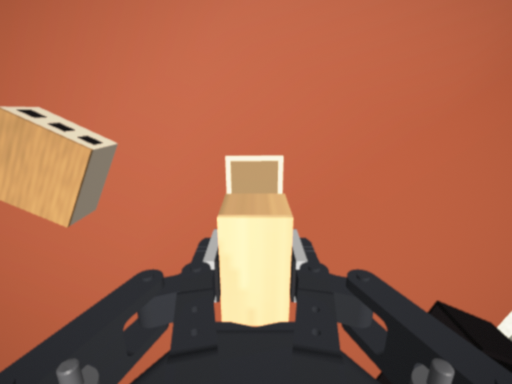

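Shed squarely over its plot, seen at (255,175). Lowering.

Emit:
{"op": "play_rows", "data": {"plan": [[0.02, 0, 0.002, 0, 0, 0], [0.07, 0, 0.004, 0, 0, 0], [0.14, 0, 0.005, 0, 0, 0], [0.2, 0, 0.005, 0, 0, 0], [0.25, 0, 0.005, 0, 0, 0], [0.272, 0, 0.005, 0, 0, 0], [0.277, 0, 0.005, 0, 0, 0], [0.277, 0, 0.005, 0, 0, 0]]}}

```text
time: 31.47
tool_pos: [633.0, 228.7, 21.2]
ee_rot: [0.691, -0.148, 0.692, 0.148]
force: [-0.5, 0.0, -0.9]
grip_width: 33.6
```

```bash
python3 - <<'E'
from wr import *
from station import bot
for i in range(3): d=wcam(bot)
E
python3 go.py 632.7 228.6 7 24.3
```

```text
t 31.62 pos [634.4 229.1  23.1] phi 24.1 -> 24.3 q [ 0.31  0.45  1.77  0.    0.92 -0.11] F [-0.   0.6  0. ] w 34.0 tilt 0.11
row [0.0644, 0.001, -0.0073, -0.001, 0.0006, 0.0001] rows needed 0.4
```

Emit:
{"op": "play_rows", "data": {"plan": [[0.012, 0, -0.003, 0, 0, 0], [0.028, 0, -0.005, 0, 0, 0], [0.044, 0, -0.006, 0, 0, 0], [0.055, 0, -0.006, 0, 0, 0], [0.06, 0, -0.006, 0, 0, 0], [0.062, 0, -0.006, 0, 0, 0], [0.062, 0, -0.006, 0, 0, 0], [0.062, 0, -0.006, 0, 0, 0]]}}

```text
time: 32.28
tool_pos: [632.2, 228.2, 6.6]
ee_rot: [0.692, -0.148, 0.691, 0.148]
force: [-0.4, -0.0, 1.1]
grip_width: 33.3
```

```bash
python3 - <<'E'
from wr import *
from station import bot
for i in range(2): d=wcam(bot)
cv2.imwrite("pics/w22.png",d["frame"])
E
python3 go.py 632.7 228.6 6.8 24.3
```

```text
t 32.38 pos [632.2 228.2   6.6] phi 24.1 -> 24.3 q [ 0.31  0.47  1.78  0.    0.9  -0.11] F [-0.4 -0.3  0.3] w 33.9 tilt 0.01
row [-0.0007, 0.0006, 0.0026, -0.001, 0.0, -0.0] rows needed 0.0
```

View pics/w22.png

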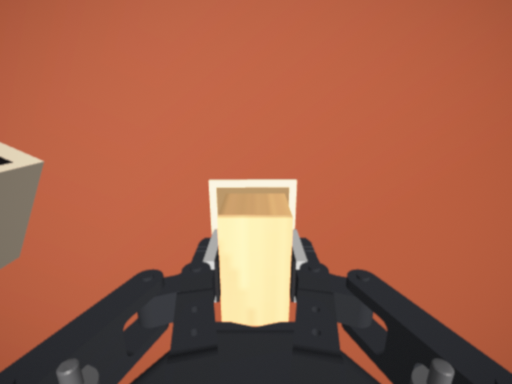

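Centred and square on its plot. Release and rise.

Emit:
{"op": "play_rows", "data": {"plan": [[0, 0, 0, 0, 0, 0], [0, 0, 0, 0, 0, 0], [0, 0, 0, 0, 0, 0], [0, 0, 0, 0, 0, 0], [0, 0, 0, 0, 0, 0], [0, 0, 0, 0, 0, 0], [-0.03, 0, 0, 0, 0, 0], [-0.1, 0, 0, 0, 0, 0]], "hand": 0.5}}

```text
time: 33.05
tool_pos: [629.7, 227.4, 29.1]
ee_rot: [0.689, -0.148, 0.694, 0.148]
force: [0.0, 0.1, -0.9]
grip_width: 63.9
```

Emit:
{"op": "play_rows", "data": {"plan": [[-0.1, 0, 0, 0, 0, 0], [-0.2, 0, 0, 0, 0, 0], [-0.32, 0, 0, 0, 0, 0], [-0.44, 0, 0, 0, 0, 0], [-0.54, 0, 0, 0, 0, 0], [-0.6, 0, 0, 0, 0, 0], [-0.62, 0, 0, 0, 0, 0], [-0.62, 0, 0, 0, 0, 0]], "hand": 1}}

```text
time: 33.72
tool_pos: [633.4, 228.6, 189.3]
ee_rot: [0.693, -0.148, 0.69, 0.148]
force: [0.3, 0.0, 0.6]
grip_width: 85.8
```

```bash
python3 - <<'E'
from wr import *
from station import bot
for i in range(2): d=wcam(bot)
cv2.imwrite("pics/w23.png",d["frame"])
E
python3 go.py 470.5 192 180 -1 k
```

```text
t 33.82 pos [631.5 228.  185.6] phi 24.1 -> -1.0 q [ 0.31  0.29  1.66  0.    1.2  -0.11] F [-0.3  0.4 -1.1] w 85.6 tilt 0.08
row [0.0234, 0.1319, -0.6464, 0.1396, -0.0004, 0.0] rows needed 4.0
```

View pics/w23.png

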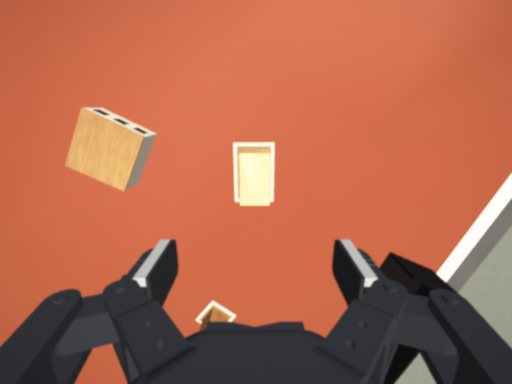

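Shed stands on its plot at (254,173). Now the hall.

Emit:
{"op": "play_rows", "data": {"plan": [[0, 0.008, -0.04, 0.01, 0, 0], [0, 0.03, -0.14, 0.03, 0, 0], [0, 0.057, -0.28, 0.06, 0, 0], [0.01, 0.085, -0.42, 0.09, 0, 0], [0.015, 0.11, -0.54, 0.115, 0, 0], [0.02, 0.126, -0.62, 0.13, 0, 0], [0.023, 0.132, -0.645, 0.139, 0, 0], [0.023, 0.132, -0.646, 0.14, 0, 0]]}}

```text
time: 34.48
tool_pos: [467.7, 191.3, 178.1]
ee_rot: [0.705, 0.006, 0.709, -0.007]
force: [0.5, -0.1, 0.1]
grip_width: 85.2
```

```bash
python3 - <<'E'
from wr import *
from station import bot
for i in range(3): d=wcam(bot)
cv2.imwrite("pics/w24.png",d["frame"]); np.save("w24.npy",d,allow_pickle=True)
E
python3 go.py 470.5 192 60 -1
```

```text
t 34.63 pos [471.3 192.2 179.9] phi -1.0 -> -1.0 q [ 0.34 -0.01  2.01 -0.    1.14  0.36] F [ 0.3  0.3 -0.1] w 85.3 tilt 0.06
row [0.4795, -0.0008, -0.0026, -0.0002, -0.0003, 0.0001] rows needed 2.9
```

View pics/w24.png

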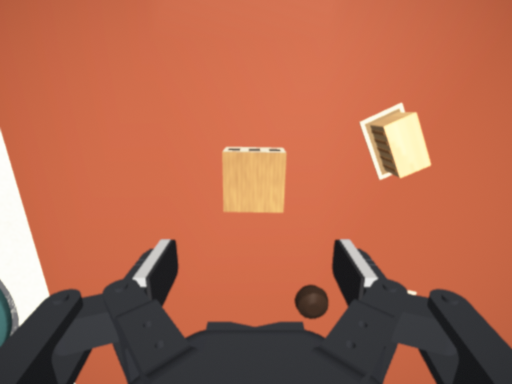

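Hall roof spans (222–286, 151–212), square with the jaws. I cast it, then go down in stages. The clearance is only about 8 mm each side.

Run:
```python
from wr import *
d=np.load("w24.npy",allow_pickle=True).item()
b=cast(d,[(222,151),(286,151.5),(284.5,213),(223,212)],40);print(b.mean(0),b.round(1).tolist())
```

```text
[469.41659808 191.41258086] [[436.3, 227.1], [504.1, 225.3], [503.6, 155.4], [433.7, 157.8]]
```

Emit:
{"op": "play_rows", "data": {"plan": [[0.03, 0, -0.001, 0, 0, 0], [0.1, 0, -0.003, 0, 0, 0], [0.2, 0, -0.003, 0, 0, 0], [0.3, 0, -0.003, 0, 0, 0], [0.39, 0, -0.003, 0, 0, 0], [0.43, 0, -0.003, 0, 0, 0], [0.44, 0, -0.003, 0, 0, 0], [0.44, 0, -0.003, 0, 0, 0]]}}

```text
time: 35.3
tool_pos: [470.3, 192.1, 69.8]
ee_rot: [0.706, 0.006, 0.708, -0.007]
force: [-0.2, -0.8, 0.6]
grip_width: 85.7
```

Emit:
{"op": "play_rows", "data": {"plan": [[0, 0, 0, 0, 0, 0], [0, 0, 0, 0, 0, 0], [0, 0, 0, 0, 0, 0], [0, 0, 0, 0, 0, 0], [0, 0, 0, 0, 0, 0], [0, 0, 0, 0, 0, 0], [0, 0, 0, 0, 0, 0], [0, 0, 0, 0, 0, 0]]}}

```text
time: 35.97
tool_pos: [470.5, 192.3, 70.9]
ee_rot: [0.707, 0.007, 0.707, -0.007]
force: [-0.6, -1.0, 0.2]
grip_width: 85.2
```

```bash
python3 - <<'E'
from wr import *
from station import bot
for i in range(1): d=wcam(bot)
cv2.imwrite("pics/w25.png",d["frame"]); np.save("w25.npy",d,allow_pickle=True)
E
python3 go.py 470.5 192 8 -1
```

```text
t 36.02 pos [470.5 192.3  70.9] phi -1.1 -> -1.0 q [0.34 0.11 2.11 0.   0.92 0.36] F [-0.  -0.5 -0.6] w 85.3 tilt 0.01
row [0.2514, -0.0013, -0.0, -0.0004, 0.0, -0.0] rows needed 1.5
```

View pics/w25.png

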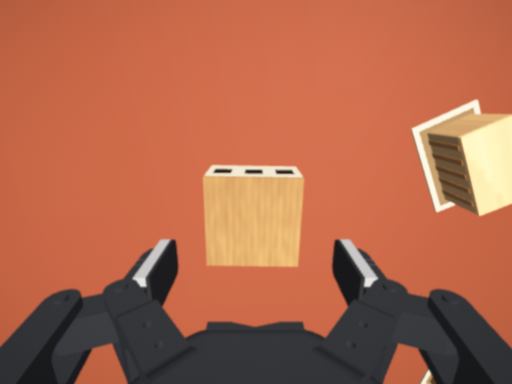

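Hall is about 1 mm to the left (column 253 against 255). Descend with that trim.

Emit:
{"op": "play_rows", "data": {"plan": [[0.02, -0.002, -0.003, 0, 0, 0], [0.06, -0.002, -0.005, 0, 0, 0], [0.11, -0.002, -0.005, 0, 0, 0], [0.16, -0.002, -0.005, 0, 0, 0], [0.21, -0.002, -0.005, 0, 0, 0], [0.24, -0.002, -0.005, 0, 0, 0], [0.25, -0.002, -0.005, 0, 0, 0], [0.25, -0.002, -0.005, 0, 0, 0]]}}

```text
time: 36.68
tool_pos: [468.2, 191.4, 7.0]
ee_rot: [0.706, 0.006, 0.708, -0.007]
force: [-0.1, -0.3, 0.2]
grip_width: 85.7
```

Emit:
{"op": "play_rows", "data": {"plan": [[0, 0, 0, 0, 0, 0], [0, 0, 0, 0, 0, 0], [0, 0, 0, 0, 0, 0], [0, 0, 0, 0, 0, 0], [0, 0, 0, 0, 0, 0], [0, 0, 0, 0, 0, 0], [0, 0, 0, 0, 0, 0], [0, 0, 0, 0, 0, 0]], "hand": -1, "squeeze": 40}}

```text
time: 37.35
tool_pos: [469.9, 192.1, 9.0]
ee_rot: [0.708, 0.007, 0.707, -0.006]
force: [0.3, -0.3, 5.4]
grip_width: 67.2
```

```bash
python3 - <<'E'
from wr import *
from station import bot
for i in range(1): d=wcam(bot)
cv2.imwrite("pics/w26.png",d["frame"])
E
python3 go.py 470.5 192 80 -1
```

```text
t 37.4 pos [469.9 192.    9. ] phi -1.1 -> -1.0 q [0.34 0.2  2.14 0.   0.8  0.36] F [-0.   0.1  5.7] w 66.8 tilt 0.07
row [-0.2841, 0.0, 0.0028, -0.0004, 0.0004, -0.0001] rows needed 1.7
```

View pics/w26.png

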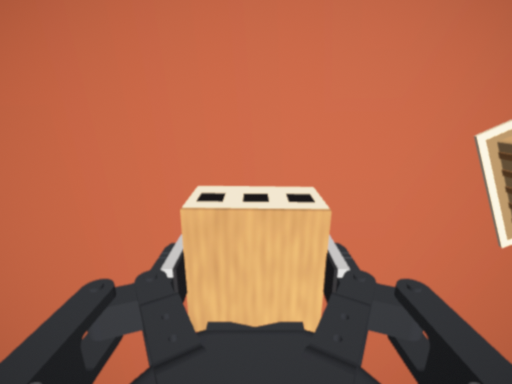

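Hall gripped at 67 mm. Lift and carry.

Emit:
{"op": "play_rows", "data": {"plan": [[-0.005, 0, 0, 0, 0, 0], [-0.03, 0, 0, 0, 0, 0], [-0.08, 0, 0, 0, 0, 0], [-0.15, 0, 0, 0, 0, 0], [-0.22, 0, 0, 0, 0, 0], [-0.26, 0, 0, 0, 0, 0], [-0.28, 0, 0, 0, 0, 0], [-0.28, 0, 0, 0, 0, 0]]}}

```text
time: 38.07
tool_pos: [470.0, 192.1, 79.4]
ee_rot: [0.708, 0.007, 0.706, -0.006]
force: [-0.4, 0.9, -0.4]
grip_width: 67.2
```

```bash
python3 go.py 505.8 436.6 80 24.7
```

```text
t 38.07 pos [470.  192.1  79.4] phi -1.1 -> 24.7 q [0.34 0.1  2.1  0.   0.94 0.36] F [-0.4  0.9 -0.4] w 67.2 tilt 0.12
row [-0.0013, 0.9805, 0.1251, -0.1432, 0.0007, -0.0001] rows needed 5.9
```

Emit:
{"op": "play_rows", "data": {"plan": [[0, 0.04, 0.005, -0.005, 0, 0], [0, 0.14, 0.018, -0.02, 0, 0], [0, 0.29, 0.037, -0.04, 0, 0], [0, 0.45, 0.057, -0.065, 0, 0], [0, 0.61, 0.078, -0.09, 0, 0], [0, 0.77, 0.098, -0.115, 0, 0], [0, 0.9, 0.115, -0.135, 0, 0], [0, 0.98, 0.125, -0.143, 0, 0]]}}

```text
time: 38.73
tool_pos: [504.3, 440.2, 76.5]
ee_rot: [0.69, -0.153, 0.691, 0.153]
force: [0.2, 0.5, -1.0]
grip_width: 67.4
```

Emit:
{"op": "play_rows", "data": {"plan": [[0, 0, 0, 0, 0, 0], [0, 0, 0, 0, 0, 0], [0, 0, 0, 0, 0, 0], [0, 0, 0, 0, 0, 0], [0, 0, 0, 0, 0, 0], [0, 0, 0, 0, 0, 0], [0, 0, 0, 0, 0, 0], [0, 0, 0, 0, 0, 0]]}}

```text
time: 39.4
tool_pos: [505.3, 435.7, 78.5]
ee_rot: [0.691, -0.151, 0.691, 0.151]
force: [-0.1, -0.8, -0.1]
grip_width: 67.3
```

```bash
python3 - <<'E'
from wr import *
from station import bot
for i in range(1): d=wcam(bot)
cv2.imwrite("pics/w27.png",d["frame"])
E
python3 go.py 505.8 436.6 20 24.7
```

```text
t 39.45 pos [505.3 435.8  78.6] phi 24.6 -> 24.7 q [0.67 0.38 1.76 0.   1.01 0.24] F [-0.8  0.4 -0.8] w 67.3 tilt 0.02
row [0.2342, 0.002, 0.0032, -0.0004, 0.0001, -0.0] rows needed 1.4
```

View pics/w27.png

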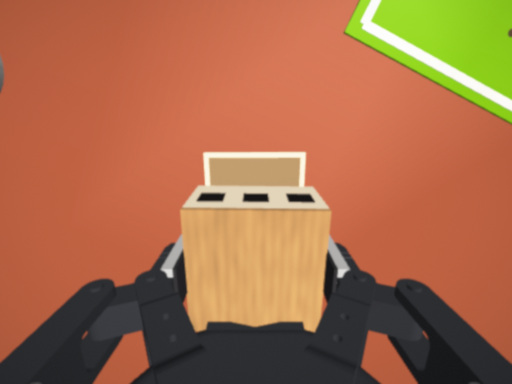

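Hall is square over its plot at about (255,170). Lowering.

Emit:
{"op": "play_rows", "data": {"plan": [[0.02, 0, 0.002, 0, 0, 0], [0.06, 0.002, 0.003, 0, 0, 0], [0.11, 0.002, 0.003, 0, 0, 0], [0.16, 0.002, 0.003, 0, 0, 0], [0.2, 0.002, 0.003, 0, 0, 0], [0.225, 0.002, 0.003, 0, 0, 0], [0.232, 0.002, 0.003, 0, 0, 0], [0.232, 0.002, 0.003, 0, 0, 0]]}}

```text
time: 40.12
tool_pos: [504.9, 436.4, 18.8]
ee_rot: [0.69, -0.151, 0.692, 0.151]
force: [-0.1, -0.2, -1.2]
grip_width: 67.1
```

Emit:
{"op": "play_rows", "data": {"plan": [[0, 0, 0, 0, 0, 0], [0, 0, 0, 0, 0, 0], [0, 0, 0, 0, 0, 0], [0, 0, 0, 0, 0, 0], [0, 0, 0, 0, 0, 0], [0, 0, 0, 0, 0, 0], [0, 0, 0, 0, 0, 0], [0, 0, 0, 0, 0, 0]]}}

```text
time: 40.78
tool_pos: [505.6, 437.0, 20.4]
ee_rot: [0.691, -0.151, 0.691, 0.151]
force: [0.4, 0.3, -1.5]
grip_width: 67.1
```

```bash
python3 - <<'E'
from wr import *
from station import bot
for i in range(1): d=wcam(bot)
cv2.imwrite("pics/w28.png",d["frame"])
E
python3 go.py 505.8 436.6 12.5 24.7
```

```text
t 40.83 pos [505.5 436.9  20.3] phi 24.7 -> 24.7 q [0.68 0.44 1.78 0.   0.92 0.24] F [-0.  -0.5 -2. ] w 67.1 tilt 0.0
row [0.0313, -0.0017, 0.0004, -0.0002, -0.0, -0.0] rows needed 0.2
```

View pics/w28.png

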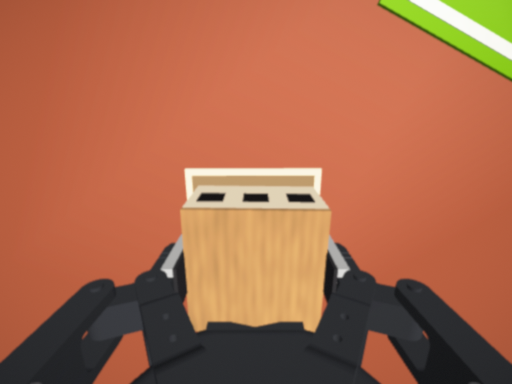

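Emit:
{"op": "play_rows", "data": {"plan": [[0.008, 0, 0, 0, 0, 0], [0.016, 0, 0, 0, 0, 0], [0.024, 0, 0, 0, 0, 0], [0.03, 0, 0, 0, 0, 0], [0.033, 0, 0, 0, 0, 0], [0.033, 0, 0, 0, 0, 0], [0.033, 0, 0, 0, 0, 0], [0.033, 0, 0, 0, 0, 0]]}}

```text
time: 41.5
tool_pos: [505.5, 437.0, 12.0]
ee_rot: [0.691, -0.151, 0.691, 0.151]
force: [-0.5, -0.9, -0.4]
grip_width: 67.6
```

```bash
python3 - <<'E'
from wr import *
from station import bot
for i in range(2): d=wcam(bot)
cv2.imwrite("pics/w29.png",d["frame"])
E
python3 go.py 505.8 436.6 12 24.7
```

```text
t 41.6 pos [505.5 436.9  12. ] phi 24.7 -> 24.7 q [0.68 0.45 1.79 0.   0.9  0.24] F [-0.5 -0.7 -0.5] w 67.5 tilt 0.0
row [0.0001, -0.0017, 0.0004, -0.0002, -0.0, -0.0] rows needed 0.0
```

View pics/w29.png

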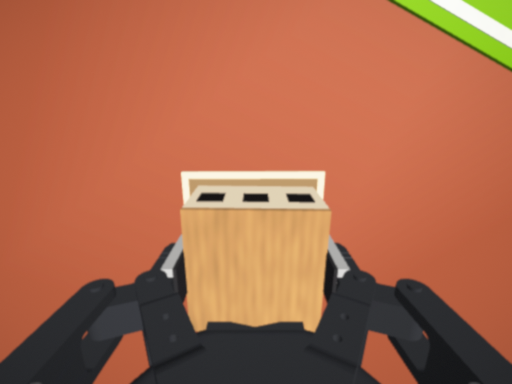

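Hall is within a fraction of a mm of the card, centred at column 254. Release and rise.

Emit:
{"op": "play_rows", "data": {"plan": [[0.002, 0, 0, 0, 0, 0], [0.002, 0, 0, 0, 0, 0], [0.002, 0, 0, 0, 0, 0], [0.002, 0, 0, 0, 0, 0], [0.002, 0, 0, 0, 0, 0], [0.002, 0, 0, 0, 0, 0], [0.002, 0, 0, 0, 0, 0], [0.002, 0, 0, 0, 0, 0]], "hand": 1}}

```text
time: 42.27
tool_pos: [505.5, 437.0, 11.5]
ee_rot: [0.691, -0.151, 0.691, 0.151]
force: [-0.5, 0.3, -0.3]
grip_width: 85.4
```

Emit:
{"op": "play_rows", "data": {"plan": [[-0.02, 0, 0, 0, 0, 0], [-0.07, 0, 0, 0, 0, 0], [-0.15, 0, 0, 0, 0, 0], [-0.27, 0, 0, 0, 0, 0], [-0.4, 0, 0, 0, 0, 0], [-0.5, 0, 0, 0, 0, 0], [-0.58, 0, 0, 0, 0, 0], [-0.6, 0, 0, 0, 0, 0]]}}

```text
time: 42.93
tool_pos: [508.1, 439.0, 168.4]
ee_rot: [0.694, -0.15, 0.688, 0.153]
force: [0.1, 0.4, 0.6]
grip_width: 85.2
```

Emit:
{"op": "play_rows", "data": {"plan": [[0, 0, -0.03, 0, 0, 0], [0, 0, -0.1, 0, 0, 0], [0, 0, -0.18, 0, 0, 0], [0, 0, -0.26, 0, 0, 0], [0, 0, -0.34, 0, 0, 0], [0, 0, -0.38, 0, 0, 0], [0, 0, -0.4, 0, 0, 0], [0, 0, -0.4, 0, 0, 0]]}}

```text
time: 43.6
tool_pos: [413.3, 394.5, 160.5]
ee_rot: [0.69, -0.152, 0.691, 0.151]
force: [-0.1, 0.5, -0.6]
grip_width: 85.4
```

Run:
```python
from wr import *
from station import bot
for i in range(2): d=wcam(bot)
cv2.imwrite("pics/w30.png",d["frame"])
for n in("top","scene"):
    d=bot.snapshot(n); np.save(n+"1.npy",d,allow_pickle=True); cv2.imwrite(f"pics/{n}30.png",d["frame"])
f=d["frame"]; print(bot.state()['time'])
```

```text
43.8
```

View pics/w30.png

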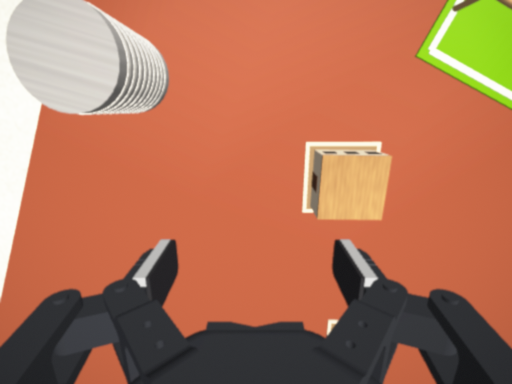

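View pics/top30.png

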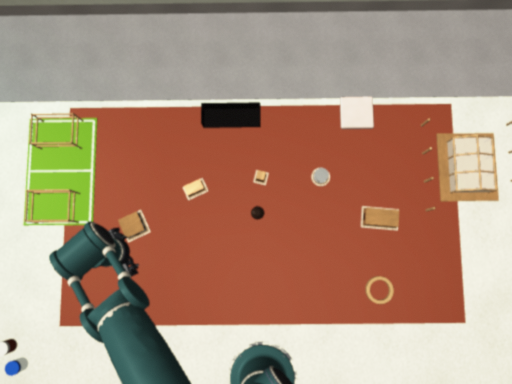

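View pics/scene30.png

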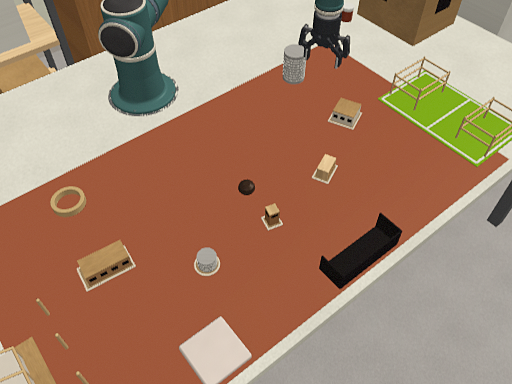

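All five stand on their plots in both views. One numeric check of the roof centres, using zoomed crops.

Run:
```python
from h import *
T=np.load("top1.npy",allow_pickle=True).item()
S=np.load("scene1.npy",allow_pickle=True).item()
for d in(T,S): d['R']=rot(d['attitude'])
P=dict(barn=(525,-407,40,30),hall=(505.8,436.6,40,26),tank=(671.5,-207.5,36,22),shed=(632.7,228.6,36,22),look=(670.5,.5,50,18))
rows=[]
for d in(S,T):
    ims=[]
    for n,(x,y,h,r) in P.items():
        p=proj(d,(x,y,3+h)); q=proj(d,(x,y,3)); k=8; c=np.round((p+q)/2).astype(int)
        im=cv2.resize(d['frame'][c[1]-20:c[1]+20,c[0]-20:c[0]+20],None,fx=4,fy=4,interpolation=cv2.INTER_CUBIC)
        z=(p-c+20+.5)*4-.5; cv2.drawMarker(im,tuple(int(round(v)) for v in z),(255,0,0),cv2.MARKER_CROSS,10,1)
        ims.append(im)
    rows.append(np.hstack(ims))
cv2.imwrite("pics/chk.png",np.vstack(rows))
```

```text
(no output)
```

View pics/chk.png

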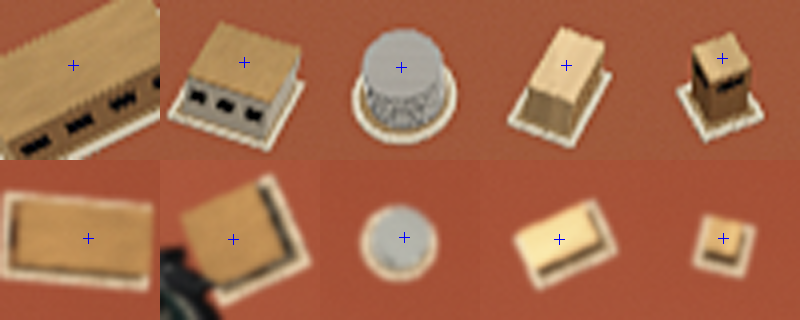

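The crosses, which mark where each roof centre should project, fall on the roof centres to within about a pixel (2–3 mm) in both views. Margins are even and everything is square. Handing in.

```bash
python3 -c "
from station import bot
print(bot.job_done())"
```

```text
the job is handed in; nothing more can be done
None
```

I took both piles apart and set all five buildings upright on their own plots, then handed the job in at about 44 s of robot time. The order was lookout, tank, barn, shed, hall. I set each one down to within about 1 mm of the card or light contact (about 5 N for the barn) before opening the jaws.

- **Position:** in the last scene and top pictures, every roof centre lay within about one pixel (2–3 mm) of its plot's centre, against the 12 mm allowed.
- **Squareness:** all the angular buildings looked square with their plot edges. I judged this by eye and did not measure final angles.
- **Drops, topples and force:** no building was dropped or toppled that I could see. The highest outside force reading at the checks was about 6 N, and the gripper ended open and clear of everything.
- **Disagreements:** the scene and top cameras differed by about 2.5 mm in x, and I used the mean. Just after a move the arm read 2–5 mm off its target until it settled, so I trimmed the position again before grasping or releasing.

No check failed. Handing in returned no verdict.

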